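# Close-pack hexagonal tube blocks on a shaker platform and clamp them

## Task

Finish loading the shaker: stand the three hexagonal aluminium tube blocks from the bench in the three empty places on its platform, flat faces touching, so that with the two already there they make one close pack, three against the notched fence and two nested in front. Then swing the cam lever all the way round to close the clamp bar on the pack. The round block belongs to another machine; leave it and the other things on the bench where they are.

Things in the scene. Friction and masses are not known exactly. Their poses are not given: they have to be found in the camera images.
- block1_mid (a point): Bare aluminium hexagonal tube block, 50 mm across flats, 40 mm high, on its top an upright hexagonal steel post to grip, 14 mm across flats, 38 mm tall, flats parallel to the block's; total height 78 mm, 0.2 kg. Point: on its axis, half-way up (39 mm above its underside). x points to a vertical corner, two flats face +-y, z up. Smooth: slides easily. Loose on the bench, to be loaded; the three are alike.
- block2_mid (a point): Bare aluminium hexagonal tube block, 50 mm across flats, 40 mm high, on its top an upright hexagonal steel post to grip, 14 mm across flats, 38 mm tall, flats parallel to the block's; total height 78 mm, 0.2 kg. Point: on its axis, half-way up (39 mm above its underside). x points to a vertical corner, two flats face +-y, z up. Smooth: slides easily. Loose on the bench, to be loaded; the three are alike.
- block3_mid (a point): Bare aluminium hexagonal tube block, 50 mm across flats, 40 mm high, on its top an upright hexagonal steel post to grip, 14 mm across flats, 38 mm tall, flats parallel to the block's; total height 78 mm, 0.2 kg. Point: on its axis, half-way up (39 mm above its underside). x points to a vertical corner, two flats face +-y, z up. Smooth: slides easily. Loose on the bench, to be loaded; the three are alike.
- loaded1_mid (a point): Bare aluminium hexagonal tube block, 50 mm across flats, 40 mm high, on its top an upright hexagonal steel post to grip, 14 mm across flats, 38 mm tall, flats parallel to the block's; total height 78 mm, 0.2 kg. Point: on its axis, half-way up (39 mm above its underside). x points to a vertical corner, two flats face +-y, z up. Smooth: slides easily. Already on the shaker, back left, loose.
- loaded2_mid (a point): Bare aluminium hexagonal tube block, 50 mm across flats, 40 mm high, on its top an upright hexagonal steel post to grip, 14 mm across flats, 38 mm tall, flats parallel to the block's; total height 78 mm, 0.2 kg. Point: on its axis, half-way up (39 mm above its underside). x points to a vertical corner, two flats face +-y, z up. Smooth: slides easily. Already on the shaker, back middle, loose.
- round_block_mid (a point): Round aluminium tube block, 50 mm in diameter, otherwise like the hexagonal ones (same post and height; point on its axis half-way up). Stands among them on the bench; does not belong in the pack.
- shaker: White orbital shaker, 184 x 184 mm, fixed. Origin under its middle at bench level, x to its back (away from the robot), y to its left, z up. Flat platform, top 74 mm above the bench. Along its back a fence 16 mm high with three 120-degree notches for the rear flats of the back blocks; a low stop at each end of the back row (the right one 6.5 mm clear of the pack).
- bar_face (a point): Middle of the smooth black face of the sprung clamp bar in front of the pack (bar 112 mm wide, 18 mm high). Fully open, the face is 12 mm clear of the front corners of the finished pack; closing the cam drives it 14 mm back; it then presses with about 12 N, which also pushes the front blocks home over the last few mm.
- place_back_left (a point): Place in the close pack: back row, left (filled at the start). The point is where a seated block's half-way point lies, 113 mm above the bench; axes as the shaker's. Places in a row are 50.4 mm apart along y, the rows 43.2 mm apart along x. A seated block has corners to front and back and flats facing +-y.
- place_back_mid (a point): Place in the close pack: back row, middle (filled at the start). The point is where a seated block's half-way point lies, 113 mm above the bench; axes as the shaker's. Places in a row are 50.4 mm apart along y, the rows 43.2 mm apart along x. A seated block has corners to front and back and flats facing +-y.
- place_back_right (a point): Place in the close pack: back row, right (empty). The point is where a seated block's half-way point lies, 113 mm above the bench; axes as the shaker's. Places in a row are 50.4 mm apart along y, the rows 43.2 mm apart along x. A seated block has corners to front and back and flats facing +-y.
- place_front_left (a point): Place in the close pack: front row, left, nested between back left and back middle (empty). The point is where a seated block's half-way point lies, 113 mm above the bench; axes as the shaker's. Places in a row are 50.4 mm apart along y, the rows 43.2 mm apart along x. A seated block has corners to front and back and flats facing +-y.
- place_front_right (a point): Place in the close pack: front row, right, nested between back middle and back right (empty). The point is where a seated block's half-way point lies, 113 mm above the bench; axes as the shaker's. Places in a row are 50.4 mm apart along y, the rows 43.2 mm apart along x. A seated block has corners to front and back and flats facing +-y.
- clamp_lever (a joint): Cam lever of the clamp, on an upright pivot in front of the bar: 0 = open, it points to the front (towards the robot; 0.175 rad to the shaker's right of straight); grows clockwise seen from above, to 1.75 = closed, it points to the shaker's left along the bar. Starts at 0 to 0.25. Stays where it is left; under 8 N at the knob moves it.
- lever_pivot (a point): Point on the lever's upright pivot axis, level with the middle of its knob (shaker x = -84 mm, y = 0, 108 mm above the bench).
- lever_knob (a point): Middle of the lever's black upright knob: 16 mm in diameter, 36 mm tall (93 to 129 mm above the bench), 56 mm from the pivot axis. The flat lever below it has its top 95 mm above the bench. The knob can be pinched from above and led round, or pushed.
- timer: White digital timer, 68 x 62 x 18 mm, bystander, lying in front of the centrifuge (the fixed beige machine, 192 mm high, that stands between the left blocks and the shaker). Origin under its middle.
- pen: Black marker pen, 140 x 12 mm, bystander lying between the left blocks. Origin under its middle, y along it.
- dropper: White dropper bottle with orange cap, 26 mm in diameter, 83 mm tall, bystander standing behind the left blocks. Origin under its middle.
Things that resemble listed ones, but are neither listed nor needed, are in the scene too. What is shaped like the part that bears block2_mid but green is not meant.

How it is judged:
By the outcome, as a careful person would: the job done as asked, in the order asked, and still so for the second after the job is handed in, with the robot touching nothing.
It also fails if it takes over 72 s, if anything falls off the work surface, if the arm or the gripper's body presses on something with over 40 N, if the wrist force passes 120 N, or if a joint passes its speed limit or range.

## Robot

A 6-joint arm with a two-finger parallel gripper is mounted at the origin on a cart in front of the work surface, level with it; the furniture and walls round the work are solid. World frame = base frame: x ahead of the robot, y to its left, z up, the work surface at z = 0. Lengths are in m, angles in rad, forces in N, time in s.
With the tool pointing down it reaches from about 0.375 to 0.975 m from the base axis. Payload 3.8 kg.
Tool frame: the origin (TCP) lies midway between the tips of the shut fingers; the grasp point (between the pads) lies 19 mm behind it; x points along the fingers, z is the direction in which the jaws open and shut, and the axes are right-handed (so a half turn about x gives the same grasp; the last joint's range is limited). The gripper opens to 85 mm and grips with 20 to 120 N. Pads are 22 mm wide; open, the fingers measure 114 mm over their backs; the gripper's body (76 mm by 85 mm) begins 54 mm behind the grasp point. The pads swing forward as they close: fully open they stand 13 mm farther back than shut.
Start: joints at [1.258, 0.264, 1.604, -0, 1.274, -0.037], TCP at [0.184, 0.649, 0.231] pointing down, gripper open.
Joint ranges: [-2.63, 2.63], [-0.94, 2.18], [0.31, 2.57], [-1.31, 4.45], [0, 2.66], [-2.55, 2.55]. Speed limits (rad/s): [2.57, 2.57, 3.14, 3.14, 3.14, 3.14].

## Interface

Orientations are given as a rotation vector (axis times angle).
In Python, from workcell import * gives the robot as it stands. The module is installed in compiled form; this text tells all that it offers.
- The arm moves only by the tool carry_out, never from a script. Its arguments are lists of equal length, an entry for each row: "offset": the shift along the tool's x, y, z in cm, a list of three; "delta_rot": the turn, a rotation vector about the tool's x, y, z in degrees, a list of three. A call has exactly 5 rows; each row shifts and turns the commanded pose from where the row before left it, along the tool's axes as they then stand; what a row does not reach is not made up. A row lasts 1/12 s, in which the tool goes at most 41.7 mm and 7.16 degrees, less where a joint would pass 70% of its speed; a pose out of reach is approached as far as the arm can. A call is refused whole if a number of a shift passes 4.17 or a number of a turn 7.16, either way. A call with a gripper value outside its range is refused whole. "fingers" is the opening, from -1 (shut) to 1 (fully open), set as the call begins (left out, the last holds). The fingers move at their own pace and stop on an object; "newtons" is the grip in N (left out, the last holds). Time passes only in rows, so rows that do not move let the fingers close, or fill a call up. It gives the time, the measured TCP pose, the force and the opening at its end, in the units of the state.
- read_state(): the state, without advancing time (a new reading comes with each control period).
- read_camera(name): name is "scene" or "top" or "wrist"; returns (picture, depth): 480x640x3 uint8, red, green, blue; 480x640 float32, m along the optical axis (not along the pixel's ray), 0 where there is no reading.
- get_calibration(name): a dict with "fx", "fy", "cx", "cy" (pixels), "distortion" ([k1, k2, p1, p2, k3] as OpenCV has them; the pictures are not rectified), "R" (3x3) and "t" (3): a world point X has camera coordinates R X + t; the wrist camera has in their place "mount" (4x4, takes a point from camera to tool coordinates, whose origin is the TCP and whose axes are the tool frame's). Camera axes: x right, y down, z forward; pixel columns grow to the right and rows downward; lengths in m; the calibration is good to about 2 mm. A picture is of the moment at which its call begins: read the wrist's pose just before it. get_calibration takes no time and is no camera call.
- finish_job(): hands the job in, once; it reports no verdict.
The state is a dict: "time": time; "q": joint angles; "joint_vel": joint speeds; "joint_torque": joint torques, N m; "tool_pos": TCP position; "tcp_rot": TCP orientation; "wrist_force": force on the tool from outside, world axes, zero at the start; "torque": the same for the moment, N m; "width": opening from 0.0 (shut) to 1.0 (fully open).
Only numpy, scipy, OpenCV 4.12 (cv2) and the standard library are available. Lean on these libraries where they do the work, as an engineer would, in place of code of your own. Each camera call takes 0.05 s, during which the arm holds its last target. There are 200 camera calls.

## Working session

There is one attempt and no reset: what is moved stays moved. The work goes in short steps, Python scripts to look and compute and a tool call to move; the robot and the scene stay as the last step left them, time stands still between calls to the robot, and variables do not carry over. Pictures are saved under pics/ and viewed, about 8 in all and at most 12, crops included, and the job is handed in when it is done.

Besides the shell and the picture viewer there is one more tool, called after "Emit:" as name(argument=value, ...) on one line, values as JSON. carry_out: Moves the arm, as the interface text tells. Its arguments: {"type":"object","properties":{"offset":{"type":"array"},"delta_rot":{"type":"array"},"fingers":{"type":"number"},"newtons":{"type":"number"}},"required":["offset","delta_rot"]}

```bash
mkdir -p pics
python3 - <<'E'
from workcell import *
import cv2,numpy as np
s=read_state();print(s)
for n in("scene","top","wrist"):
    im,d=read_camera(n);c=get_calibration(n);print(n,c)
    np.savez(n+"0.npz",im=im,d=d)
    cv2.imwrite(f"pics/{n}0.png",im[:,:,::-1])
E
```

```text
{'time': 0.0, 'q': array([ 1.25811866e+00,  2.64764229e-01,  1.60537284e+00,  7.31616078e-06,
        1.27371371e+00, -3.69097404e-02]), 'joint_vel': array([ 0.00030671, -0.00165697,  0.00089397,  0.00160858,  0.00030297,
       -0.00042102]), 'joint_torque': array([-1.08584380e-03, -5.15105438e+01, -3.67321265e+01, -1.87051201e-04,
        1.25105929e-02,  5.86309774e-07]), 'tool_pos': array([0.18357245, 0.64879437, 0.2299552 ]), 'tcp_rot': array([-1.00503486,  1.32903002,  1.00288948]), 'wrist_force': array([ 0.08088301, -0.59715978,  0.11454842]), 'torque': array([0.05227775, 0.02139363, 0.01010223]), 'width': 0.9997591185716832}
scene {'fx': 483.8548110633916, 'fy': 483.8548110633916, 'cx': 320.6679031435895, 'cy': 244.31754815267283, 'distortion': array([0.0136006, 0.       , 0.       , 0.       , 0.       ]), 'R': array([[ 0.52185575, -0.8527304 , -0.02274727],
       [-0.45663556, -0.25673017, -0.85180607],
       [ 0.72052102,  0.45490711, -0.52336314]]), 't': array([-0.29245394,  0.30959314,  0.80082178])}
top {'fx': 530.331064608021, 'fy': 530.331064608021, 'cx': 331.253526
[... 171 characters left out ...]
       [-0.99464014,  0.02489971, -0.10035438],
       [ 0.1002596 , -0.0050296 , -0.9949486 ]]), 't': array([-0.03303678,  0.50250756,  1.25825815])}
wrist {'fx': 373.93543582071624, 'fy': 373.93543582071624, 'cx': 319.11648344533967, 'cy': 238.23436108660664, 'distortion': array([-0.05869361,  0.        ,  0.        ,  0.        ,  0.        ]), 'mount': array([[-7.89831108e-05, -3.02685734e-01,  9.53090416e-01,
        -1.41183193e-01],
       [ 2.84078257e-04, -9.53090387e-01, -3.02685701e-01,
         7.84303420e-02],
       [ 9.99999957e-01,  2.46845205e-04,  1.61264479e-04,
        -2.67143674e-04],
       [ 0.00000000e+00,  0.00000000e+00,  0.00000000e+00,
         1.00000000e+00]])}
```

View pics/top0.png

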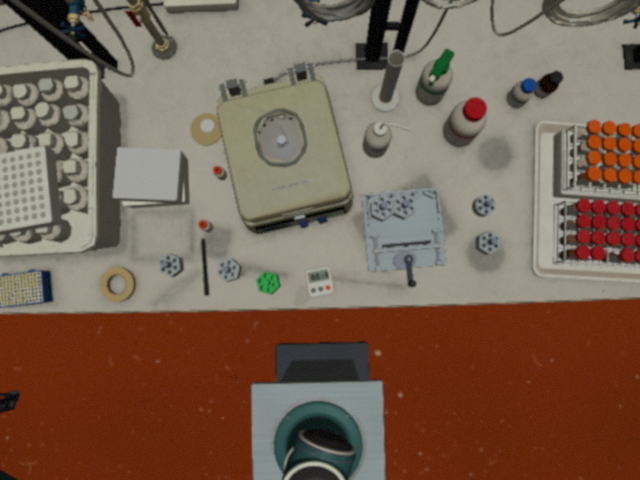

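View pics/scene0.png

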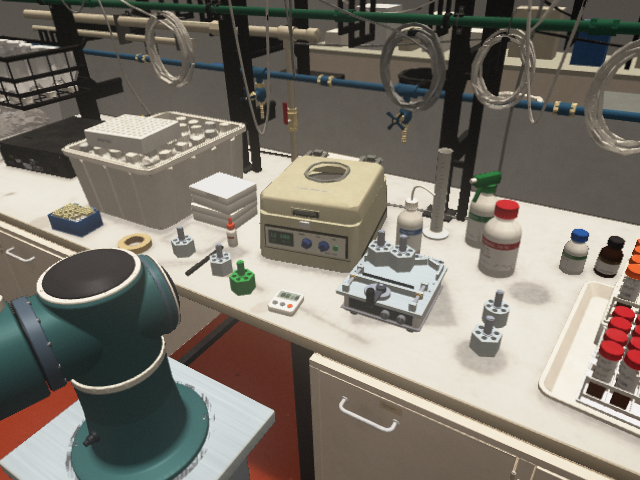

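```bash
cat > h.py <<'E'
import numpy as np,cv2
from scipy.spatial.transform import Rotation as Ro
from workcell import *
def cam(n,s=None):
    c=get_calibration(n);K=np.array([[c['fx'],0,c['cx']],[0,c['fy'],c['cy']],[0,0,1]])
    if n=='wrist':
        T=np.eye(4);T[:3,:3]=Ro.from_rotvec(s['tcp_rot']).as_matrix();T[:3,3]=s['tool_pos']
        M=T@c['mount'];return K,c['distortion'],M[:3,:3],M[:3,3]
    R=c['R'];return K,c['distortion'],R.T,-R.T@c['t']
def cloud(d,C):
    K,D,R,t=C;v,u=np.mgrid[:480,:640]
    p=cv2.undistortPoints(np.stack([u,v],-1).reshape(-1,1,2).astype(np.float64),K,D).reshape(480,640,2)
    P=np.dstack([p,np.ones((480,640))])*d[...,None]
    W=P@R.T+t;W[d==0]=np.nan;return W
def ray(px,z,C):
    K,D,R,t=C;p=cv2.undistortPoints(np.array(px,float).reshape(-1,1,2),K,D).reshape(-1,2)
    r=np.c_[p,np.ones(len(p))]@R.T;return t+r*((z-t[2])/r[:,2])[:,None]
def proj(X,C):
    K,D,R,t=C;Y=(np.atleast_2d(X)-t)@R;return cv2.projectPoints(Y,np.zeros(3),np.zeros(3),K,D)[0].reshape(-1,2)
E
python3 - <<'E'
from h import *
for n in("top","scene"):
    f=np.load(n+"0.npz");im=f['im'];W=cloud(f['d'],cam(n))
    np.save(n+"W.npy",W)
    print(n)
    for z0,z1 in((.070,.082),(.033,.046),):
        m=((W[...,2]>z0)&(W[...,2]<z1)).astype(np.uint8)
        k,l,st,ce=cv2.connectedComponentsWithStats(m)
        for i in range(1,k):
            if 12<st[i,4]<1500 : 
                q=W[l==i]; print(z0,ce[i].round(0),st[i,4],np.median(q,0).round(4),im[l==i].mean(0).round(0))
t=np.load("top0.npz")['im'];s=np.load("scene0.npz")['im']
c=lambda im,x,y,w,h:cv2.resize(im[y:y+h,x:x+w],(400,300),interpolation=cv2.INTER_CUBIC)
o=np.vstack([np.hstack([c(t,150,222,100,75),c(t,440,180,100,75)]),np.hstack([c(s,160,215,100,75),c(s,440,283,100,75)])])
cv2.imwrite("pics/crop1.png",o[:,:,::-1])
E
```

```text
top
0.07 [157.  37.] 21 [1.0048 0.3744 0.0761] [63. 59. 49.]
0.07 [400.  48.] 19 [ 0.957  -0.2255  0.0755] [25. 25. 23.]
0.07 [105.  55.] 36 [0.9618 0.5038 0.0763] [17. 16. 15.]
0.07 [373.  50.] 34 [ 0.9514 -0.1601  0.076 ] [7. 7. 7.]
0.07 [84. 56.] 14 [0.964  0.5608 0.0761] [30. 29. 25.]
0.07 [549.  82.] 28 [ 0.8645 -0.5919  0.0744] [21.  8.  5.]
0.07 [522.  92.] 94 [ 0.8392 -0.5175  0.0747] [109. 106.  96.]
0.07 [423.  89.] 26 [ 0.8503 -0.2753  0.0769] [52. 56. 47.]
0.07 [385.  93.] 20 [ 0.8417 -0.1811  0.0749] [63. 62. 56.]
0.07 [437.  94.] 31 [ 0.8364 -0.3106  0.0743] [54. 56. 48.]
0.07 [111. 127.] 58 [0.7768 0.4813 0.0761] [66. 62. 54.]
0.07 [457. 133.] 56 [ 0.7347 -0.3497  0.0759] [59. 45. 41.]
0.07 [568. 145.] 108 [ 0.7098 -0.6243  0.0777] [119. 117. 109.]
0.07 [372. 147.] 38 [ 0.7023 -0.1458  0.0774] [59. 59. 55.]
0.07 [111. 182.] 134 [0.6374 0.4787 0.0752] [69. 65. 58.]
0.07 [182. 159.] 18 [0.6907 0.3051 0.0752] [74. 71. 64.]
0.07 [569. 177.] 111 [ 0.6306 -0.6175  0.0778] [125. 123. 114.]
0.07 [181. 179.] 33 [0.6413 0.3081 0.0744] [71. 68. 61.]
0.07 [637. 187.] 16 [ 0.6002 -
[... 8759 characters left out ...]
116. 107.]
0.033 [573. 259.] 113 [ 0.825  -0.5296  0.0395] [92. 91. 78.]
0.033 [608. 262.] 121 [ 0.8521 -0.5995  0.0395] [75. 64. 54.]
0.033 [241. 277.] 235 [0.3853 0.1038 0.038 ] [ 76. 138.  78.]
0.033 [384. 312.] 424 [ 0.4323 -0.2375  0.0396] [80. 77. 73.]
0.033 [496. 307.] 295 [ 0.5616 -0.4231  0.0379] [164. 166. 162.]
0.033 [486. 335.] 387 [ 0.4693 -0.4289  0.0382] [171. 173. 170.]
0.033 [600. 330.] 27 [ 0.5895 -0.608   0.038 ] [144. 135. 123.]
0.033 [596. 388.] 91 [ 0.4304 -0.6177  0.0391] [48. 31. 23.]
0.033 [583. 386.] 19 [ 0.4221 -0.5995  0.04  ] [165. 158. 150.]
0.033 [621. 398.] 94 [ 0.4265 -0.6533  0.0392] [43. 25. 17.]
0.033 [144. 445.] 644 [-0.0387 -0.059   0.0393] [37. 52. 51.]
```

View pics/crop1.png

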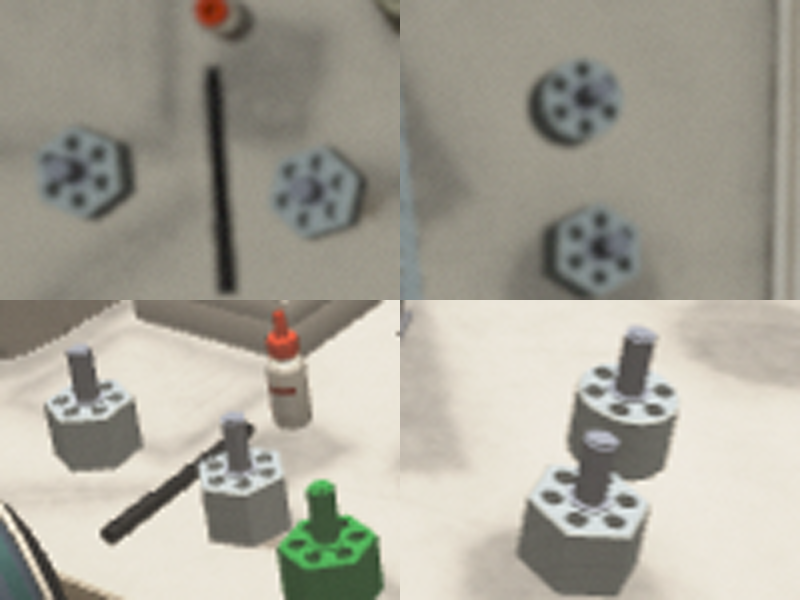

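```bash
cat >> h.py <<'E'
def hexfit(W,C,c0,zt,r=.05,dz=.007):
    """top face near c0 at height zt -> centre, direction of nearest corner to +x (deg, mod 60), amplitude(6th), area"""
    m=(np.abs(W[...,2]-zt)<dz)&(np.hypot(W[...,0]-c0[0],W[...,1]-c0[1])<r)
    v,u=np.nonzero(m);P=ray(np.c_[u,v],zt,C)[:,:2]
    h=cv2.convexHull((P*1e5).astype(np.int32))
    S=1e5/5e3
    M=cv2.moments(h);c=np.array([M['m10'],M['m01']])/M['m00']
    img=np.zeros((800,800),np.uint8);q=((h.reshape(-1,2)-c)/10+400).astype(np.int32);cv2.fillPoly(img,[q],1)
    y,x=np.nonzero(img);a=np.arctan2(y-400,x-400);rr=np.hypot(y-400,x-400)
    z=(rr**4*np.exp(6j*a)).sum()/(rr**4).sum()
    return c/1e5,np.degrees(np.angle(z)/6),abs(z),M['m00']/1e10*1e6,m.sum()
E
python3 - <<'E'
from h import *
C=cam("top");W=np.load("topW.npy");im=np.load("top0.npz")['im']
s=read_state();print(Ro.from_rotvec(s['tcp_rot']).as_matrix().round(3))
for n,c in dict(A=(.442,.342),B=(.4285,.2),C=(.478,-.422),R=(.568,-.418)).items(): print(n,hexfit(W,C,c,.040))
z=W[...,2];near=(np.abs(W[...,0]-.53)<.2)&(W[...,1]<-.08)&(W[...,1]>-.36)
for zz in(.114,.152,.129,.095,.09):
    m=((np.abs(z-zz)<.006)&near).astype(np.uint8);k,l,st,ce=cv2.connectedComponentsWithStats(m)
    for i in range(1,k):
        if st[i,4]>8: print(zz,ce[i].round(),st[i,4],np.median(W[l==i],0).round(4),np.nanmin(W[l==i],0).round(3),np.nanmax(W[l==i],0).round(3))
m=((np.abs(z-.074)<.008)&near&(W[...,1]>-.32)).astype(np.uint8)
m=cv2.morphologyEx(m,cv2.MORPH_OPEN,np.ones((3,3)));v,u=np.nonzero(m);P=ray(np.c_[u,v],.074,C)[:,:2].astype(np.float32)
r=cv2.minAreaRect(P*1000);print(r)
for c in((.57,-.18),(.565,-.23)): print(hexfit(W,C,c,.114,.04))
x=cv2.resize(im[180:300,350:460],(733,800)[::1] if 0 else (550,600),interpolation=cv2.INTER_CUBIC)
cv2.imwrite("pics/shk.png",x[:,:,::-1])
E
```

```text
[[-0.001 -0.962  0.272]
 [-0.002  0.272  0.962]
 [-1.     0.    -0.002]]
A (array([0.44275764, 0.34506256]), np.float64(8.481619722418609), np.float64(0.12165763601107067), 2183.21445, np.int64(272))
B (array([0.42810878, 0.20347969]), np.float64(-13.23424067927931), np.float64(0.13157115309884218), 2156.8816, np.int64(264))
C (array([ 0.47902293, -0.42600429]), np.float64(-4.048410910582185), np.float64(0.15366527362946972), 2155.9328, np.int64(285))
R (array([ 0.56933249, -0.42148112]), np.float64(-17.65253026028964), np.float64(0.012736381438874712), 1882.1091999999999, np.int64(223))
0.114 [378. 139.] 158 [ 0.7147 -0.1584  0.1137] [ 0.703 -0.187  0.108] [ 0.73  -0.134  0.12 ]
0.114 [393. 206.] 568 [ 0.5574 -0.1868  0.1151] [ 0.53  -0.238  0.108] [ 0.589 -0.137  0.12 ]
0.152 [380. 131.] 70 [ 0.7238 -0.1601  0.1508] [ 0.716 -0.174  0.147] [ 0.73  -0.147  0.156]
0.152 [406. 202.] 39 [ 0.5614 -0.2116  0.1525] [ 0.555 -0.219  0.146] [ 0.568 -0.206  0.157]
0.152 [384. 204.] 38 [ 0.5583 -0.1624  0.1524] [ 0.551 -0.17   0.147] [ 0.565 -0.156  0.157]
0.129 [378. 137.] 15 [ 0.7179 -0.16   
[... 1300 characters left out ...]
0.0908] [ 0.563 -0.096  0.085] [ 0.578 -0.081  0.096]
0.09 [398. 216.] 12 [ 0.5402 -0.1993  0.0916] [ 0.534 -0.212  0.084] [ 0.545 -0.19   0.096]
0.09 [406. 252.] 836 [ 0.4598 -0.2109  0.0909] [ 0.416 -0.296  0.084] [ 0.507 -0.139  0.096]
0.09 [409. 275.] 24 [ 0.4027 -0.2202  0.0944] [ 0.391 -0.228  0.091] [ 0.414 -0.216  0.096]
((511.5415344238281, -214.75796508789062), (184.11326599121094, 183.20352172851562), 3.4679720401763916)
(array([ 0.56210574, -0.18091426]), np.float64(6.8061376215517715), np.float64(0.10702288811298002), 3471.43005, np.int64(396))
(array([ 0.56143832, -0.21424098]), np.float64(-3.2091850957108528), np.float64(0.09483574258954397), 1981.0229000000002, np.int64(259))
```

View pics/shk.png

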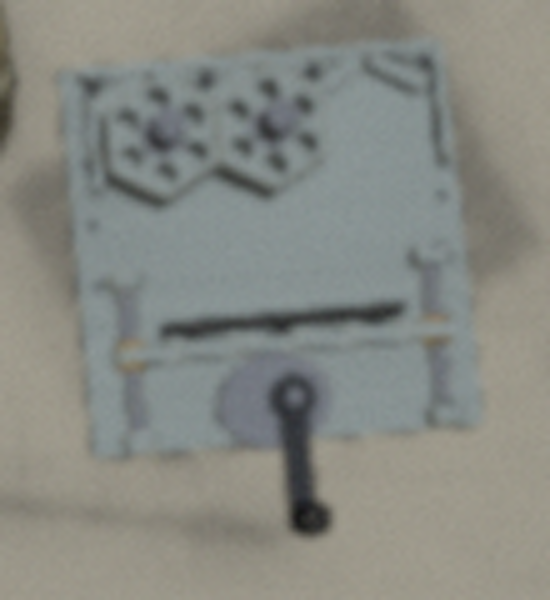

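Hexagons: left (171,264) → A, left (229,270) → B, right (488,243) → C. The block at (484,205) is round and (268,282) is green, so neither is meant. The crops confirm this: six corners on A, B and C, and a circular rim on the excluded one. The shaker is at about (0.512, -0.215) with a yaw of 3.5°. I'll move above A.

Emit:
carry_out(offset=[[0,-3.32,-2.22],[0,-3.32,-2.22],[0,-3.32,-2.22],[0,-3.32,-2.22],[0,-3.32,-2.22]], delta_rot=[[0,0,0],[0,0,0],[0,0,0],[0,0,0],[0,0,0]], fingers=-0.05, newtons=40)

```text
time: 0.57
tool_pos: [0.3139, 0.4958, 0.2309]
tcp_rot: [-1.005, 1.327, 1.004]
wrist_force: [0.4, 0.1, -0.0]
width: 0.478
```

Emit:
carry_out(offset=[[0,-3.32,-2.22],[0,-3.32,-2.22],[0,-3.32,-2.22],[0,-3.32,-2.22],[0,-3.32,-2.22]], delta_rot=[[0,0,0],[0,0,0],[0,0,0],[0,0,0],[0,0,0]])

```text
time: 0.98
tool_pos: [0.4435, 0.3437, 0.2311]
tcp_rot: [-1.004, 1.327, 1.004]
wrist_force: [1.1, 0.6, 0.2]
width: 0.477
```

Emit:
carry_out(offset=[[1,0,0],[1,0,0],[1,0,0],[1,0,0],[0,0,0]], delta_rot=[[-6.1,0,0],[-6.1,0,0],[-6.1,0,0],[-6.1,0,0],[0,0,0]])

```text
time: 1.4
tool_pos: [0.4414, 0.3441, 0.1885]
tcp_rot: [-1.32, 1.138, 1.322]
wrist_force: [-1.1, -0.3, 0.0]
width: 0.474
```

```bash
cat >> h.py <<'E'
def shot(name,save=None):
    s=read_state();im,d=read_camera(name);C=cam(name,s);W=cloud(d,C)
    if save: cv2.imwrite("pics/"+save,im[:,:,::-1])
    return s,im,W,C
def plan(xyz,jaw,s=None,z=None):
    """total tool shift (cm) in the present tool axes, and total turn about tool x (deg)"""
    s=s or read_state();R=Ro.from_rotvec(s['tcp_rot']).as_matrix()
    j=np.degrees(np.arctan2(R[1,2],R[0,2]));d=(np.array(xyz)-s['tool_pos'])@R*100
    print('t',round(s['time'],2),'pos',s['tool_pos'].round(4),'jaw',j.round(2),'tilt',R[:,0].round(3),'q6',s['q'][5].round(2),'F',s['wrist_force'].round(1),'w',round(s['width'],3))
    print('shift cm',d.round(2),'turn x',round(j-jaw,2))
def post(W,C,c0,zt,r=.02,dz=.006):
    m=(np.abs(W[...,2]-zt)<dz)&(np.hypot(W[...,0]-c0[0],W[...,1]-c0[1])<r)
    v,u=np.nonzero(m);P=ray(np.c_[u,v],zt,C)[:,:2]
    h=cv2.convexHull((P*1e5).astype(np.int32));M=cv2.moments(h);return (np.array([M['m10'],M['m01']])/M['m00']/1e5).round(4),len(u)
E
python3 - <<'E'
from h import *
s,im,W,C=shot("wrist","w1.png")
c=hexfit(W,C,(.443,.345),.040);print(c)
print(post(W,C,(.443,.345),.078))
plan((*c[0],.046),c[1]+90,s)
E
```

```text
(array([0.43974857, 0.34744281]), np.float64(6.910348794630318), np.float64(0.16887768762794544), 2146.57165, np.int64(2217))
(array([0.4395, 0.3475]), 340)
t 1.4 pos [0.4414 0.3441 0.1885] jaw 98.71 tilt [-0.004 -0.003 -1.   ] q6 -1.11 F [-1.1 -0.3  0. ] w 0.474
shift cm [14.25  0.05  0.39] turn x 1.8
```

View pics/w1.png

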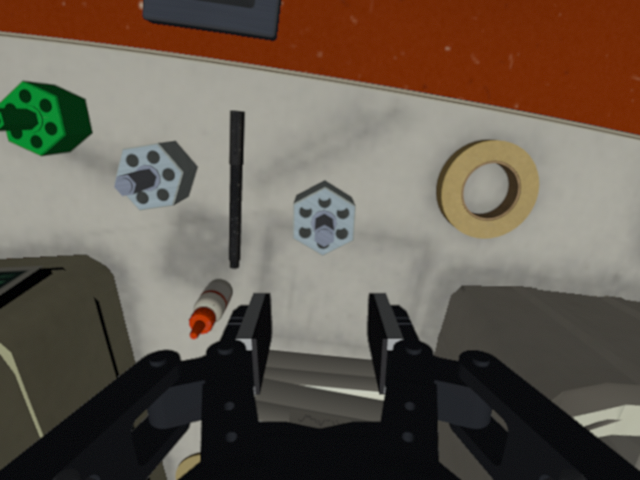

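w1 shows block A centred between the fingers at (324,220). The pen at (236,190) is clear of them and B is at (155,178). I'll descend and grip.

Emit:
carry_out(offset=[[2,0.05,0.39],[4,0,0],[4,0,0],[4,0,0],[0.2,0,0]], delta_rot=[[1.8,0,0],[0,0,0],[0,0,0],[0,0,0],[0,0,0]])

```text
time: 1.87
tool_pos: [0.4363, 0.3456, 0.042]
tcp_rot: [-1.294, 1.166, 1.3]
wrist_force: [-2.0, -0.9, -0.8]
width: 0.474
```

Emit:
carry_out(offset=[[0,0,0],[0,0,0],[0,0,0],[0,0,0],[0,0,0]], delta_rot=[[0,0,0],[0,0,0],[0,0,0],[0,0,0],[0,0,0]], fingers=-1, newtons=40)

```text
time: 2.28
tool_pos: [0.4431, 0.3503, 0.0516]
tcp_rot: [-1.296, 1.147, 1.294]
wrist_force: [1.0, 0.0, -2.5]
width: 0.157
```

Emit:
carry_out(offset=[[0,0,0],[0,0,0],[0,0,0],[0,0,0],[0,0,0]], delta_rot=[[0,0,0],[0,0,0],[0,0,0],[0,0,0],[0,0,0]])

```text
time: 2.7
tool_pos: [0.443, 0.35, 0.0513]
tcp_rot: [-1.296, 1.148, 1.295]
wrist_force: [-0.5, -2.2, 6.6]
width: 0.155
```

Run:
```python
from h import *
plan((.44,.18,.26),93.5)
```

```text
t 2.7 pos [0.443  0.35   0.0513] jaw 96.79 tilt [ 0.003  0.002 -1.   ] q6 -1.06 F [-0.5 -2.2  6.6] w 0.155
shift cm [-20.9    2.25 -16.82] turn x 3.29
```

Emit:
carry_out(offset=[[-2,0,0],[-4,0,0],[-4,0,0],[-4,0,0],[-4,0,0]], delta_rot=[[0,0,0],[0,0,0],[0,0,0],[0,0,0],[0,0,0]])

```text
time: 3.12
tool_pos: [0.441, 0.3488, 0.2307]
tcp_rot: [-1.296, 1.152, 1.296]
wrist_force: [0.2, 1.0, -1.7]
width: 0.154
```

Emit:
carry_out(offset=[[-3,0,0],[0,0,0],[0,0,0],[0,0,0],[0,0,0]], delta_rot=[[0,0,0],[0,0,0],[0,0,0],[0,0,0],[0,0,0]])

```text
time: 3.53
tool_pos: [0.4403, 0.3483, 0.2565]
tcp_rot: [-1.296, 1.156, 1.298]
wrist_force: [-0.4, 0.5, -3.0]
width: 0.156
```

Run:
```python
from h import *
plan((.43,.05,.27),93.5)
plan((.53,-.262,.27),93.5)
```

```text
t 3.53 pos [0.4403 0.3483 0.2565] jaw 96.8 tilt [-0.004 -0.003 -1.   ] q6 -1.06 F [-0.4  0.5 -3. ] w 0.156
shift cm [ -1.26   4.56 -29.5 ] turn x 3.3
t 3.53 pos [0.4403 0.3483 0.2565] jaw 96.8 tilt [-0.004 -0.003 -1.   ] q6 -1.06 F [-0.4  0.5 -3. ] w 0.156
shift cm [ -1.21  -1.68 -61.66] turn x 3.3
```

Emit:
carry_out(offset=[[-0.16,0.57,-3.69],[-0.16,0.57,-3.69],[-0.16,0.57,-3.69],[-0.16,0.57,-3.69],[-0.16,0.57,-3.69]], delta_rot=[[0,0,0],[0,0,0],[0,0,0],[0,0,0],[0,0,0]])

```text
time: 3.95
tool_pos: [0.4335, 0.1608, 0.2645]
tcp_rot: [-1.296, 1.155, 1.3]
wrist_force: [0.9, -0.4, -1.7]
width: 0.15
```

Emit:
carry_out(offset=[[-0.16,0.57,-3.69],[-0.16,0.57,-3.69],[-0.16,0.57,-3.69],[0,-0.78,-4.02],[0,-0.78,-4.02]], delta_rot=[[0,0,0],[0,0,0],[0,0,0],[0,0,0],[0,0,0]])

```text
time: 4.37
tool_pos: [0.4547, -0.0288, 0.2699]
tcp_rot: [-1.294, 1.152, 1.299]
wrist_force: [1.7, -0.1, -3.0]
width: 0.153
```

Emit:
carry_out(offset=[[0,-0.78,-4.02],[0,-0.78,-4.02],[0,-0.78,-4.02],[0,-0.78,-4.02],[0,-0.78,-4.02]], delta_rot=[[0,0,0],[0,0,0],[0,0,0],[0,0,0],[0,0,0]])

```text
time: 4.78
tool_pos: [0.5178, -0.2238, 0.2691]
tcp_rot: [-1.292, 1.152, 1.3]
wrist_force: [-0.0, 0.5, -1.5]
width: 0.154
```

Emit:
carry_out(offset=[[0,-0.78,-4.02],[0,0,0],[0,0,0],[0,0,0],[0,0,0]], delta_rot=[[0,0,0],[3.3,0,0],[0,0,0],[0,0,0],[0,0,0]])

```text
time: 5.2
tool_pos: [0.5305, -0.26, 0.2703]
tcp_rot: [-1.252, 1.179, 1.258]
wrist_force: [0.8, 0.9, -2.6]
width: 0.151
```

Run:
```python
from h import *
s,im,W,C=shot("wrist","w2.png");np.savez("w2.npz",W=W,im=im)
plan((.5645,-.2619,.20),93.5,s)
print('posts',post(W,C,(.5583,-.1624),.152),post(W,C,(.5614,-.2116),.152))
# held block in tool frame: points below TCP
R=Ro.from_rotvec(s['tcp_rot']).as_matrix();T=(W-s['tool_pos'])@R
for n in((.04,.055),(.005,.02)):
    m=(T[...,0]>n[0])&(T[...,0]<n[1])&(abs(T[...,1])<.05)&(abs(T[...,2])<.05);print(m.sum(),np.nanmin(T[m],0) if m.any() else 0,np.nanmax(T[m],0)if m.any() else 0)
st,ti,Wt,Ct=shot("top")
print('top held',hexfit(Wt,Ct,s['tool_pos'],s['tool_pos'][2]-.0115))
```

```text
t 5.2 pos [ 0.5305 -0.26    0.2703] jaw 93.6 tilt [-0.003  0.002 -1.   ] q6 -2.13 F [ 0.8  0.9 -2.6] w 0.151
shift cm [ 7.02 -3.4  -0.42] turn x 0.1
posts (array([ 0.5541, -0.1626]), 281) (array([ 0.5573, -0.211 ]), 242)
528 [ 0.04001931  0.01366773 -0.02521605] [0.05259716 0.03110994 0.02480988]
4806 [ 0.00505342 -0.00793283 -0.02525581] [0.01999602 0.03098122 0.0250483 ]
top held (array([ 0.51317475, -0.26647576]), np.float64(2.8722465993387516), np.float64(0.07537914617887465), 316.49885, np.int64(71))
```

View pics/w2.png

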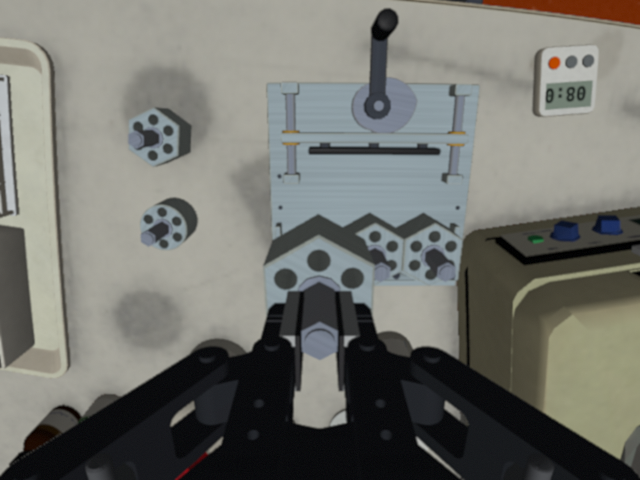

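w2: the held block sits squarely between the fingers at (318,260). The loaded posts are at (380,272) and (438,266), and the lever knob at (385,22). I'll pre-place A about 7 mm in front of its seat and 2 mm to the right, above the platform.

Emit:
carry_out(offset=[[0,-2.46,-0.68],[4,0,0],[4,0,0],[3,0,0],[0,0,0]], delta_rot=[[0,0,0],[0,0,0],[0,0,0],[0,0,0],[0,0,0]])

```text
time: 5.72
tool_pos: [0.5512, -0.2625, 0.1541]
tcp_rot: [-1.244, 1.183, 1.268]
wrist_force: [-1.4, -0.1, -4.2]
width: 0.147
```

Emit:
carry_out(offset=[[0,0,0],[0,0,0],[0,0,0],[0,0,0],[0,0,0]], delta_rot=[[0,0,0],[0,0,0],[0,0,0],[0,0,0],[0,0,0]])

```text
time: 6.13
tool_pos: [0.5578, -0.2672, 0.1649]
tcp_rot: [-1.258, 1.178, 1.25]
wrist_force: [-0.3, -0.1, -2.3]
width: 0.15
```

Run:
```python
from h import *
s,im,W,C=shot("wrist","w3.png")
plan((.5555,-.2652,.125),93.5,s)
print('post L',post(W,C,(.5541,-.1626),.152))
print('M',post(W,C,(.5573,-.212),.152))
R=Ro.from_rotvec(s['tcp_rot']).as_matrix();T=(W-s['tool_pos'])@R
m=(T[...,0]>.005)&(T[...,0]<.05)&(abs(T[...,1])<.04)&(abs(T[...,2])<.025);print(np.nanmax(T[m],0),np.percentile(T[m],99,axis=0),np.percentile(T[m],99.8,axis=0))
```

```text
t 6.13 pos [ 0.5578 -0.2672  0.1649] jaw 93.5 tilt [ 0.004 -0.002 -1.   ] q6 -2.12 F [-0.3 -0.1 -2.3] w 0.15
shift cm [3.98 0.24 0.23] turn x 0.0
post L (array([ 0.554, -0.164]), 766)
M (array([ 0.5568, -0.2129]), 784)
[0.04993532 0.03093048 0.02497821] [0.04834609 0.03026837 0.02428815] [0.0496866  0.03065661 0.02476772]
```

View pics/w3.png

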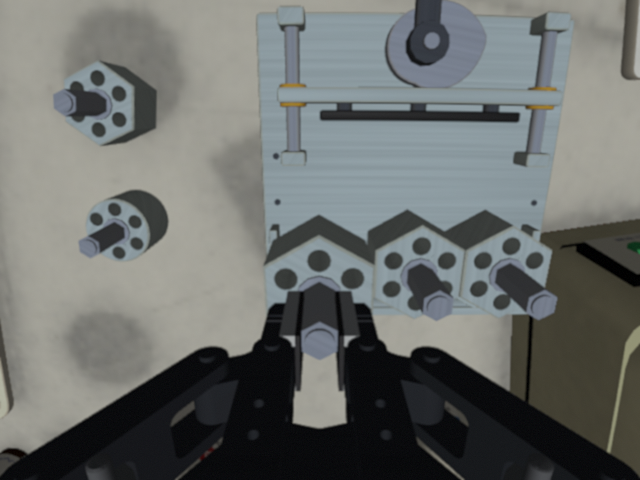

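w3: the held block is beside back-mid, about 3 mm clear. I'll shift slightly forward and lower.

Emit:
carry_out(offset=[[0,0.3,0.15],[1.3,0,0],[1.3,0,0],[0.9,0,0],[0.3,0,0]], delta_rot=[[0,0,0],[0,0,0],[0,0,0],[0,0,0],[0,0,0]])

```text
time: 6.6
tool_pos: [0.5527, -0.2651, 0.1245]
tcp_rot: [-1.253, 1.181, 1.256]
wrist_force: [-9.0, 4.5, 25.7]
width: 0.153
```

Emit:
carry_out(offset=[[0,0,0],[0,0,0],[0,0,0],[0,0,0],[0,0,0]], delta_rot=[[0,0,0],[0,0,0],[0,0,0],[0,0,0],[0,0,0]])

```text
time: 7.02
tool_pos: [0.553, -0.2652, 0.1245]
tcp_rot: [-1.253, 1.18, 1.255]
wrist_force: [-4.0, 1.3, 8.6]
width: 0.149
```

Run:
```python
from h import *
plan((.562,-.2637,.125),93.5)
```

```text
t 7.02 pos [ 0.553  -0.2652  0.1245] jaw 93.5 tilt [-0.001  0.    -1.   ] q6 -2.12 F [-4.   1.3  8.6] w 0.149
shift cm [-0.05 -0.91  0.09] turn x -0.0
```

Emit:
carry_out(offset=[[-0.05,-0.3,0.05],[0,-0.3,0.05],[0,-0.25,0],[0,0,0],[0,0,0]], delta_rot=[[0,0,0],[0,0,0],[0,0,0],[0,0,0],[0,0,0]])

```text
time: 7.43
tool_pos: [0.5622, -0.264, 0.1246]
tcp_rot: [-1.255, 1.18, 1.253]
wrist_force: [-0.5, -0.7, 4.1]
width: 0.151
```

Emit:
carry_out(offset=[[0,-0.1,0],[0,0,0],[0,0,0],[0,0,0],[0,0,0]], delta_rot=[[0,0,0],[0,0,0],[0,0,0],[0,0,0],[0,0,0]])

```text
time: 7.85
tool_pos: [0.5626, -0.2639, 0.1246]
tcp_rot: [-1.254, 1.18, 1.254]
wrist_force: [-1.9, -1.4, 4.6]
width: 0.154
```

Emit:
carry_out(offset=[[0,-0.1,0],[0,-0.1,0],[0,-0.1,0],[0,0,0],[0,0,0]], delta_rot=[[0,0,0],[0,0,0],[0,0,0],[0,0,0],[0,0,0]])

```text
time: 8.27
tool_pos: [0.564, -0.2635, 0.1247]
tcp_rot: [-1.252, 1.182, 1.257]
wrist_force: [-6.5, -1.8, 9.1]
width: 0.154
```

Run:
```python
from h import *
s,im,W,C=shot("wrist","w4.png")
plan((.562,-.2637,.125),93.5,s)
print('post L',post(W,C,(.5541,-.1626),.152))
print('M',post(W,C,(.5573,-.212),.152))
```

```text
t 8.27 pos [ 0.564  -0.2635  0.1247] jaw 93.51 tilt [-0.004  0.    -1.   ] q6 -2.11 F [-6.5 -1.8  9.1] w 0.154
shift cm [-0.03  0.2  -0.01] turn x 0.01
post L (array([ 0.5534, -0.1651]), 1219)
M (array([ 0.5563, -0.2133]), 1276)
```

Emit:
carry_out(offset=[[-0.1,-0.1,0],[0,0,0],[0,0,0],[0,0,0],[0,0,0]], delta_rot=[[0,0,0],[0,0,0],[0,0,0],[0,0,0],[0,0,0]])

```text
time: 8.73
tool_pos: [0.5643, -0.2631, 0.1248]
tcp_rot: [-1.251, 1.183, 1.259]
wrist_force: [-7.0, -0.6, 5.5]
width: 0.149
```

Emit:
carry_out(offset=[[0,0.15,0],[0,0.15,0],[0,0,0],[0,0,0],[0,0,0]], delta_rot=[[0,0,0],[0,0,0],[0,0,0],[0,0,0],[0,0,0]], fingers=-0.3)

```text
time: 9.15
tool_pos: [0.5638, -0.2634, 0.1253]
tcp_rot: [-1.254, 1.179, 1.254]
wrist_force: [-0.7, 0.0, -0.2]
width: 0.351
```

Emit:
carry_out(offset=[[-2,0,0],[-3,0,0],[-4,0,0],[-2,0,0],[0,0,0]], delta_rot=[[0,0,0],[0,0,0],[0,0,0],[0,0,0],[0,0,0]])

```text
time: 9.57
tool_pos: [0.5674, -0.2652, 0.243]
tcp_rot: [-1.263, 1.176, 1.244]
wrist_force: [0.9, -0.4, 0.6]
width: 0.347
```

Run:
```python
from h import *
s,im,W,C=shot("wrist","w5.png")
plan((.479,-.426,.20),86,s)
L,M,Rr=[post(W,C,c,.152)[0] for c in((.5541,-.1640),(.5568,-.213),(.560,-.2635))]
print(L,M,Rr,np.linalg.norm(L-M),np.linalg.norm(M-Rr))
print(hexfit(W,C,(.479,-.426),.04))
t,ti,Wt,Ct=shot("top")
print([post(Wt,Ct,c,.152) for c in((.5583,-.1624),(.5614,-.2116),(.5645,-.263))])
```

```text
t 9.57 pos [ 0.5674 -0.2652  0.243 ] jaw 93.5 tilt [ 0.011 -0.005 -1.   ] q6 -2.11 F [ 0.9 -0.4  0.6] w 0.347
shift cm [  4.29   9.85 -15.48] turn x 7.5
[ 0.5549 -0.1629] [ 0.5578 -0.2124] [ 0.5602 -0.2629] 0.049584876726679494 0.05055699753743296
(array([ 0.47698059, -0.42382848]), np.float64(-4.186040997881441), np.float64(0.16386448132151465), 2206.735, np.int64(1940))Traceback (most recent call last):
  File "<stdin>", line 8, in <module>
  File "h.py", line 43, in post
    v,u=np.nonzero(m);P=ray(np.c_[u,v],zt,C)[:,:2]
                        ~~~^^^^^^^^^^^^^^^^^
  File "h.py", line 16, in ray
    K,D,R,t=C;p=cv2.undistortPoints(np.array(px,float).reshape(-1,1,2),K,D).reshape(-1,2)
                ~~~~~~~~~~~~~~~~~~~^^^^^^^^^^^^^^^^^^^^^^^^^^^^^^^^^^^^^^^^
cv2.error: OpenCV(4.12.0) /io/opencv/modules/calib3d/src/undistort.dispatch.cpp:347: error: (-215:Assertion failed) CV_IS_MAT(_src) && CV_IS_MAT(_dst) && (_src->rows == 1 || _src->cols == 1) && (_dst->rows == 1 || _dst->cols == 1) && _src->cols + _src->rows - 1 == _dst->rows + _dst->cols - 1 && (CV_MAT_TYPE(_src->type) == CV_32FC2 || CV_MAT_TYPE(_src->type) == CV_64FC2) && (CV_MAT_TYPE(_dst->type) == CV_32FC2 || CV_MAT_TYPE(_dst->type) == CV_64FC2) in function 'cvUndistortPointsInternal'
```

View pics/w5.png

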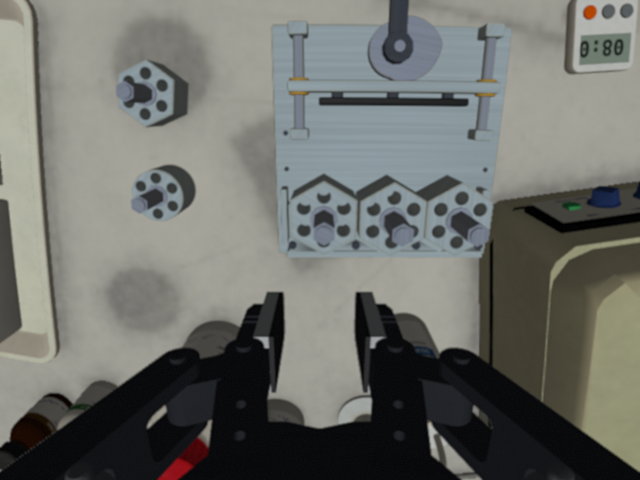

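w5: the three back posts are in line at (323,233), (401,234) and (473,232), so A is flush. Block C is at (152,92) and the round one at (162,193). Next is C.

Emit:
carry_out(offset=[[0,2.0,-3.06],[0,2.0,-3.06],[0,2.0,-3.06],[0,2.0,-3.06],[0,2.0,-3.06]], delta_rot=[[0,0,0],[0,0,0],[0,0,0],[0,0,0],[0,0,0]], fingers=-0.05)

```text
time: 10.08
tool_pos: [0.4715, -0.4225, 0.2329]
tcp_rot: [-1.251, 1.179, 1.258]
wrist_force: [0.6, -0.1, -0.6]
width: 0.479
```

Emit:
carry_out(offset=[[2.5,0,0],[2.5,0,0],[0,0,0],[0,0,0],[0,0,0]], delta_rot=[[3.85,0,0],[3.85,0,0],[0,0,0],[0,0,0],[0,0,0]])

```text
time: 10.5
tool_pos: [0.4732, -0.4219, 0.1851]
tcp_rot: [-1.155, 1.242, 1.158]
wrist_force: [-0.4, 0.2, 0.3]
width: 0.472
```

Run:
```python
from h import *
s,im,W,C=shot("wrist")
c=hexfit(W,C,(.477,-.424),.04);print(c,post(W,C,c[0],.078))
plan((*c[0],.050),c[1]+90,s)
```

```text
(array([ 0.47576732, -0.42559816]), np.float64(-4.2077678415139355), np.float64(0.16722595211651511), 2155.09175, np.int64(2221)) (array([ 0.4754, -0.4257]), 344)
t 10.5 pos [ 0.4732 -0.4219  0.1851] jaw 85.92 tilt [-0.001  0.001 -1.   ] q6 -2.27 F [-0.4  0.2  0.3] w 0.472
shift cm [13.51 -0.3  -0.37] turn x 0.13
```

Emit:
carry_out(offset=[[2,-0.3,-0.37],[4,0,0],[4,0,0],[2.5,0,0],[0.9,0,0]], delta_rot=[[0,0,0],[0,0,0],[0,0,0],[0,0,0],[0,0,0]])

```text
time: 10.97
tool_pos: [0.4746, -0.424, 0.0481]
tcp_rot: [-1.152, 1.242, 1.161]
wrist_force: [-0.9, 0.4, -0.8]
width: 0.474
```

Emit:
carry_out(offset=[[0,0,0],[0,0,0],[0,0,0],[0,0,0],[0,0,0]], delta_rot=[[0,0,0],[0,0,0],[0,0,0],[0,0,0],[0,0,0]])

```text
time: 11.38
tool_pos: [0.4774, -0.4276, 0.0542]
tcp_rot: [-1.159, 1.243, 1.151]
wrist_force: [0.6, 0.8, -0.2]
width: 0.476
```

Emit:
carry_out(offset=[[0,0,0],[0,0,0],[0,0,0],[0,0,0],[0,0,0]], delta_rot=[[0,0,0],[0,0,0],[0,0,0],[0,0,0],[0,0,0]], fingers=-1)

```text
time: 11.8
tool_pos: [0.4763, -0.4266, 0.0524]
tcp_rot: [-1.156, 1.243, 1.154]
wrist_force: [-1.7, 1.3, 5.2]
width: 0.152
```

Emit:
carry_out(offset=[[0,0,0],[0,0,0],[0,0,0],[0,0,0],[0,0,0]], delta_rot=[[0,0,0],[0,0,0],[0,0,0],[0,0,0],[0,0,0]])

```text
time: 12.22
tool_pos: [0.4763, -0.4267, 0.0524]
tcp_rot: [-1.156, 1.243, 1.154]
wrist_force: [-0.8, 1.7, 5.8]
width: 0.156
```

Emit:
carry_out(offset=[[-2,0,0],[-4,0,0],[-4,0,0],[-4,0,0],[-4,0,0]], delta_rot=[[0,0,0],[0,0,0],[0,0,0],[0,0,0],[0,0,0]])

```text
time: 12.63
tool_pos: [0.4751, -0.4255, 0.2318]
tcp_rot: [-1.153, 1.243, 1.157]
wrist_force: [0.8, -0.2, -2.0]
width: 0.152
```

Run:
```python
from h import *
plan((.500,-.242,.235),93.5)
```

```text
t 12.63 pos [ 0.4751 -0.4255  0.2318] jaw 85.79 tilt [-0.002  0.002 -1.   ] q6 -2.27 F [ 0.8 -0.2 -2. ] w 0.152
shift cm [-0.29 -1.13 18.49] turn x -7.71
```

Emit:
carry_out(offset=[[0,-0.38,3.7],[0,-0.38,3.7],[0,-0.38,3.7],[0,-0.38,3.7],[0,-0.38,3.7]], delta_rot=[[0,0,0],[0,0,0],[0,0,0],[0,0,0],[0,0,0]])

```text
time: 13.05
tool_pos: [0.5077, -0.2413, 0.2304]
tcp_rot: [-1.153, 1.244, 1.156]
wrist_force: [0.6, 0.2, -1.7]
width: 0.152
```

Emit:
carry_out(offset=[[0,0,0],[0,0,0],[1,0,0],[0,0,0],[0,0,0]], delta_rot=[[-3.85,0,0],[-3.85,0,0],[0,0,0],[0,0,0],[0,0,0]])

```text
time: 13.47
tool_pos: [0.5072, -0.2429, 0.2195]
tcp_rot: [-1.25, 1.182, 1.256]
wrist_force: [-0.5, -0.1, -1.8]
width: 0.152
```

```bash
cat >> h.py <<'E'
def held(W,s):
    R=Ro.from_rotvec(s['tcp_rot']).as_matrix();T=(W-s['tool_pos'])@R
    m=(T[...,0]>.005)&(T[...,0]<.047)&(abs(T[...,1])<.04)&(abs(T[...,2])<.028)
    p=np.percentile(T[m],99.8,axis=0);a=np.array([0,p[1]-.0288,(p[2]+np.percentile(T[m],.2,axis=0)[2])/2])
    print('held axis tool y,z mm',(a*1000).round(1),'world',(s['tool_pos']+R@a).round(4))
E
python3 - <<'E'
from h import *
s,im,W,C=shot("wrist")
plan((.508,-.241,.135),93.5,s)
held(W,s)
for c in((.5545,-.1635),(.5575,-.2128),(.5602,-.2629)): print(post(W,C,c,.152))
E
```

```text
t 13.47 pos [ 0.5072 -0.2429  0.2195] jaw 93.38 tilt [-0.003  0.002 -1.   ] q6 -2.12 F [-0.5 -0.1 -1.8] w 0.152
shift cm [ 8.45 -0.11  0.17] turn x -0.12
held axis tool y,z mm [ 0.  -0.6  0.3] world [ 0.5078 -0.2425  0.2195]
(array([ 0.5534, -0.1627]), 403)Traceback (most recent call last):
  File "<stdin>", line 5, in <module>
  File "h.py", line 43, in post
    v,u=np.nonzero(m);P=ray(np.c_[u,v],zt,C)[:,:2]
                        ~~~^^^^^^^^^^^^^^^^^
  File "h.py", line 16, in ray
    K,D,R,t=C;p=cv2.undistortPoints(np.array(px,float).reshape(-1,1,2),K,D).reshape(-1,2)
                ~~~~~~~~~~~~~~~~~~~^^^^^^^^^^^^^^^^^^^^^^^^^^^^^^^^^^^^^^^^
cv2.error: OpenCV(4.12.0) /io/opencv/modules/calib3d/src/undistort.dispatch.cpp:347: error: (-215:Assertion failed) CV_IS_MAT(_src) && CV_IS_MAT(_dst) && (_src->rows == 1 || _src->cols == 1) && (_dst->rows == 1 || _dst->cols == 1) && _src->cols + _src->rows - 1 == _dst->rows + _dst->cols - 1 && (CV_MAT_TYPE(_src->type) == CV_32FC2 || CV_MAT_TYPE(_src->type) == CV_64FC2) && (CV_MAT_TYPE(_dst->type) == CV_32FC2 || CV_MAT_TYPE(_dst->type) == CV_64FC2) in function 'cvUndistortPointsInternal'
```

Emit:
carry_out(offset=[[1,-0.2,0.2],[3,0,0],[2.5,0,0],[1.5,0,0],[0,0,0]], delta_rot=[[0,0,0],[0,0,0],[0,0,0],[0,0,0],[0,0,0]])

```text
time: 13.93
tool_pos: [0.5071, -0.2396, 0.1364]
tcp_rot: [-1.246, 1.183, 1.261]
wrist_force: [-0.3, 0.4, -2.6]
width: 0.152
```

Emit:
carry_out(offset=[[0,0,0],[0,0,0],[0,0,0],[0,0,0],[0,0,0]], delta_rot=[[0,0,0],[0,0,0],[0,0,0],[0,0,0],[0,0,0]])

```text
time: 14.35
tool_pos: [0.5113, -0.2415, 0.143]
tcp_rot: [-1.256, 1.179, 1.252]
wrist_force: [-0.8, -0.2, -2.0]
width: 0.148
```

Run:
```python
from h import *
s,im,W,C=shot("wrist","w6.png")
plan((.510,-.241,.127),93.5,s)
held(W,s)
```

```text
t 14.35 pos [ 0.5113 -0.2415  0.143 ] jaw 93.49 tilt [ 0.002 -0.001 -1.   ] q6 -2.12 F [-0.8 -0.2 -2. ] w 0.148
shift cm [1.6  0.13 0.06] turn x -0.01
held axis tool y,z mm [ 0.  -0.7  0.4] world [ 0.5119 -0.2412  0.143 ]
```

View pics/w6.png

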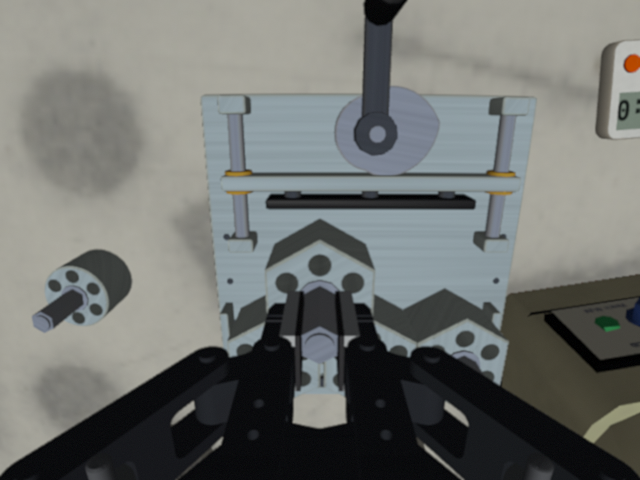

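w6: C is held between the bar (370,202) and the back row, over its nest. I'll lower it slowly and then slide it back.

Emit:
carry_out(offset=[[0.5,0,0],[0.5,0,0],[0.4,0,0],[0.25,0,0],[0.1,0,0]], delta_rot=[[0,0,0],[0,0,0],[0,0,0],[0,0,0],[0,0,0]])

```text
time: 14.82
tool_pos: [0.5106, -0.241, 0.1264]
tcp_rot: [-1.254, 1.18, 1.254]
wrist_force: [-7.5, 4.3, 19.4]
width: 0.152
```

Emit:
carry_out(offset=[[0,-0.1,0],[0,-0.15,0],[0,-0.15,0],[0,0,0],[0,0,0]], delta_rot=[[0,0,0],[0,0,0],[0,0,0],[0,0,0],[0,0,0]])

```text
time: 15.23
tool_pos: [0.5151, -0.2416, 0.1264]
tcp_rot: [-1.256, 1.18, 1.252]
wrist_force: [-2.9, 1.2, 10.3]
width: 0.151
```

Emit:
carry_out(offset=[[0,-0.1,0],[0,-0.1,0],[0,0,0],[0,0,0],[0,0,0]], delta_rot=[[0,0,0],[0,0,0],[0,0,0],[0,0,0],[0,0,0]])

```text
time: 15.65
tool_pos: [0.5163, -0.2416, 0.1264]
tcp_rot: [-1.255, 1.181, 1.253]
wrist_force: [-6.6, 0.2, 12.5]
width: 0.156
```

Emit:
carry_out(offset=[[-0.15,0,0],[0,-0.1,0],[0,-0.1,0],[0,0,0],[0,0,0]], delta_rot=[[0,0,0],[0,0,0],[0,0,0],[0,0,0],[0,0,0]])

```text
time: 16.07
tool_pos: [0.517, -0.2408, 0.1265]
tcp_rot: [-1.253, 1.182, 1.257]
wrist_force: [-7.8, 0.2, 9.9]
width: 0.156
```

Run:
```python
from h import *
s,im,W,C=shot("wrist")
plan((.516,-.241,.127),93.5,s)
held(W,s)
for c in((.5545,-.1635),): print(post(W,C,c,.152))
```

```text
t 16.07 pos [ 0.517  -0.2408  0.1265] jaw 93.52 tilt [-0.003 -0.    -1.   ] q6 -2.11 F [-7.8  0.2  9.9] w 0.156
shift cm [-0.05  0.1  -0.01] turn x 0.02
held axis tool y,z mm [ 0.  11.1 -0. ] world [ 0.5059 -0.2415  0.1266]Traceback (most recent call last):
  File "<stdin>", line 5, in <module>
  File "h.py", line 43, in post
    v,u=np.nonzero(m);P=ray(np.c_[u,v],zt,C)[:,:2]
                        ~~~^^^^^^^^^^^^^^^^^
  File "h.py", line 16, in ray
    K,D,R,t=C;p=cv2.undistortPoints(np.array(px,float).reshape(-1,1,2),K,D).reshape(-1,2)
                ~~~~~~~~~~~~~~~~~~~^^^^^^^^^^^^^^^^^^^^^^^^^^^^^^^^^^^^^^^^
cv2.error: OpenCV(4.12.0) /io/opencv/modules/calib3d/src/undistort.dispatch.cpp:347: error: (-215:Assertion failed) CV_IS_MAT(_src) && CV_IS_MAT(_dst) && (_src->rows == 1 || _src->cols == 1) && (_dst->rows == 1 || _dst->cols == 1) && _src->cols + _src->rows - 1 == _dst->rows + _dst->cols - 1 && (CV_MAT_TYPE(_src->type) == CV_32FC2 || CV_MAT_TYPE(_src->type) == CV_64FC2) && (CV_MAT_TYPE(_dst->type) == CV_32FC2 || CV_MAT_TYPE(_dst->type) == CV_64FC2) in function 'cvUndistortPointsInternal'
```

Emit:
carry_out(offset=[[-0.1,0.15,0],[0,0.15,0],[0,0.1,0],[0,0,0],[0,0,0]], delta_rot=[[0,0,0],[0,0,0],[0,0,0],[0,0,0],[0,0,0]], fingers=-0.3)

```text
time: 16.53
tool_pos: [0.5143, -0.2407, 0.1262]
tcp_rot: [-1.254, 1.18, 1.254]
wrist_force: [-0.6, -0.8, 0.8]
width: 0.351
```

Emit:
carry_out(offset=[[-2,0,0],[-3,0,0],[-4,0,0],[-4,0,0],[0,0,0]], delta_rot=[[0,0,0],[0,0,0],[0,0,0],[0,0,0],[0,0,0]])

```text
time: 16.95
tool_pos: [0.519, -0.2431, 0.2666]
tcp_rot: [-1.266, 1.175, 1.24]
wrist_force: [1.3, -0.4, 1.1]
width: 0.354
```

Run:
```python
from h import *
s,im,W,C=shot("wrist","w7.png")
plan((.44,.05,.25),76.8,s);plan((.426,.203,.20),76.8,s)
for c in((.5545,-.1635),(.5575,-.2128),(.5602,-.2629),(.516,-.2405)):
    try: print(post(W,C,c,.152),hexfit(W,C,c,.114,.027)[:2])
    except Exception: print('none',c)
st,ti,Wt,Ct=shot("top")
for c in((.5583,-.1624),(.5614,-.2116),(.5645,-.263),(.52,-.24)):
    try: print(post(Wt,Ct,c,.152))
    except Exception: print('none',c)
```

```text
t 16.95 pos [ 0.519  -0.2431  0.2666] jaw 93.5 tilt [ 0.014 -0.007 -1.   ] q6 -2.11 F [ 1.3 -0.4  1.1] w 0.354
shift cm [ 1.33  6.11 29.75] turn x 16.7
t 16.95 pos [ 0.519  -0.2431  0.2666] jaw 93.5 tilt [ 0.014 -0.007 -1.   ] q6 -2.11 F [ 1.3 -0.4  1.1] w 0.354
shift cm [ 6.2   6.64 45.14] turn x 16.7
(array([ 0.5536, -0.1623]), 304) (array([ 0.55376766, -0.16398104]), np.float64(4.887312675303765))
(array([ 0.5568, -0.2114]), 285) (array([ 0.55652187, -0.21297869]), np.float64(1.1612212144619658))
(array([ 0.5595, -0.2625]), 299) (array([ 0.55944577, -0.26269354]), np.float64(4.175833185305061))
(array([ 0.5158, -0.2402]), 340) (array([ 0.51590643, -0.24035521]), np.float64(3.322246609808497))
(array([ 0.5582, -0.1623]), 38)
(array([ 0.5624, -0.2113]), 22)
none (0.5645, -0.263)
none (0.52, -0.24)
```

View pics/w7.png

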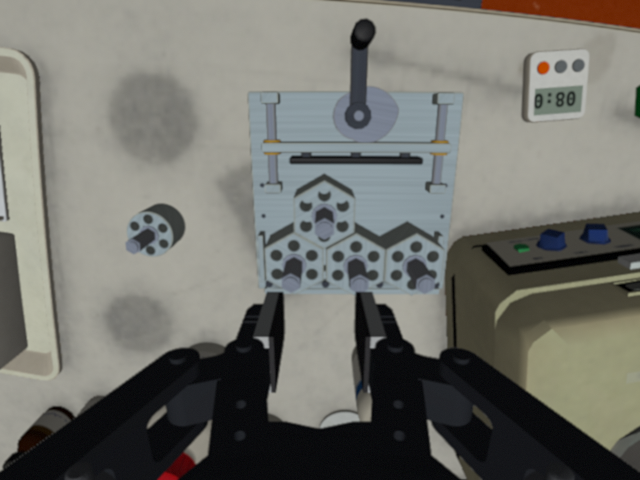

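w7: C is nested at (323,220), in front of back right/mid. Now B.

Emit:
carry_out(offset=[[0,0.76,3.72],[0,0.76,3.72],[0,0.76,3.72],[0,0.76,3.72],[0,0.76,3.72]], delta_rot=[[0,0,0],[0,0,0],[0,0,0],[0,0,0],[0,0,0]], fingers=-0.05)

```text
time: 17.47
tool_pos: [0.4631, -0.0559, 0.2541]
tcp_rot: [-1.251, 1.182, 1.257]
wrist_force: [1.3, 1.1, 0.7]
width: 0.476
```

Emit:
carry_out(offset=[[0,0.76,3.72],[0,0.76,3.72],[0,0.76,3.72],[0,0.13,3.85],[0,0.13,3.85]], delta_rot=[[0,0,0],[0,0,0],[0,0,0],[0,0,0],[0,0,0]])

```text
time: 17.88
tool_pos: [0.4262, 0.1306, 0.2545]
tcp_rot: [-1.253, 1.182, 1.256]
wrist_force: [1.9, -0.4, -0.8]
width: 0.48
```

Emit:
carry_out(offset=[[0,0.13,3.85],[0,0.13,3.85],[2.4,0,0],[2.4,0,0],[2.4,0,0]], delta_rot=[[0,0,0],[0,0,0],[5.57,0,0],[5.57,0,0],[5.57,0,0]])

```text
time: 18.3
tool_pos: [0.4195, 0.2068, 0.182]
tcp_rot: [-1.036, 1.312, 1.037]
wrist_force: [-0.4, -0.6, -0.5]
width: 0.476
```

Emit:
carry_out(offset=[[0,0,0],[0,0,0],[0,0,0],[0,0,0],[0,0,0]], delta_rot=[[0,0,0],[0,0,0],[0,0,0],[0,0,0],[0,0,0]])

```text
time: 18.72
tool_pos: [0.4221, 0.2062, 0.1863]
tcp_rot: [-1.038, 1.306, 1.037]
wrist_force: [0.1, 0.6, -0.7]
width: 0.474
```

Run:
```python
from h import *
s,im,W,C=shot("wrist")
c=hexfit(W,C,(.426,.205),.04);print(c,post(W,C,c[0],.078))
plan((*c[0],.050),c[1]+90,s)
```

```text
(array([0.4248564 , 0.20489326]), np.float64(-12.931358285789234), np.float64(0.16887548539587277), 2147.7597, np.int64(2223)) (array([0.4246, 0.2051]), 342)
t 18.72 pos [0.4221 0.2062 0.1863] jaw 76.82 tilt [ 0.003  0.001 -1.   ] q6 -0.94 F [ 0.1  0.6 -0.7] w 0.474
shift cm [13.63 -0.26 -0.08] turn x -0.25
```

Emit:
carry_out(offset=[[2,-0.26,-0.08],[4,0,0],[4,0,0],[2.6,0,0],[0.9,0,0]], delta_rot=[[-0.25,0,0],[0,0,0],[0,0,0],[0,0,0],[0,0,0]])

```text
time: 19.18
tool_pos: [0.4204, 0.2031, 0.0461]
tcp_rot: [-1.04, 1.314, 1.043]
wrist_force: [-1.0, -0.5, -0.3]
width: 0.477
```

Emit:
carry_out(offset=[[0,0,0],[0,0,0],[0,0,0],[0,0,0],[0,0,0]], delta_rot=[[0,0,0],[0,0,0],[0,0,0],[0,0,0],[0,0,0]])

```text
time: 19.6
tool_pos: [0.425, 0.2053, 0.0517]
tcp_rot: [-1.041, 1.304, 1.039]
wrist_force: [0.3, -0.1, 0.2]
width: 0.475
```

Emit:
carry_out(offset=[[0,0,0],[0,0,0],[0,0,0],[0,0,0],[0,0,0]], delta_rot=[[0,0,0],[0,0,0],[0,0,0],[0,0,0],[0,0,0]], fingers=-1)

```text
time: 20.02
tool_pos: [0.4239, 0.2049, 0.0504]
tcp_rot: [-1.041, 1.306, 1.041]
wrist_force: [-2.0, -0.1, 5.6]
width: 0.152
```

Emit:
carry_out(offset=[[0,0,0],[0,0,0],[0,0,0],[0,0,0],[0,0,0]], delta_rot=[[0,0,0],[0,0,0],[0,0,0],[0,0,0],[0,0,0]])

```text
time: 20.43
tool_pos: [0.4239, 0.2049, 0.0504]
tcp_rot: [-1.041, 1.306, 1.041]
wrist_force: [-0.9, 0.5, 6.1]
width: 0.153
```

Emit:
carry_out(offset=[[-2,0,0],[-4,0,0],[-4,0,0],[-4,0,0],[-4,0,0]], delta_rot=[[0,0,0],[0,0,0],[0,0,0],[0,0,0],[0,0,0]])

```text
time: 20.85
tool_pos: [0.4222, 0.204, 0.2303]
tcp_rot: [-1.041, 1.31, 1.042]
wrist_force: [0.5, 1.4, -2.5]
width: 0.155
```

Run:
```python
from h import *
plan((.43,.03,.25),93.5)
plan((.504,-.190,.25),93.5)
```

```text
t 20.85 pos [0.4222 0.204  0.2303] jaw 77.04 tilt [-0.002 -0.001 -1.   ] q6 -0.95 F [ 0.5  1.4 -2.5] w 0.155
shift cm [ -1.96  -4.66 -16.79] turn x -16.46
t 20.85 pos [0.4222 0.204  0.2303] jaw 77.04 tilt [-0.002 -0.001 -1.   ] q6 -0.95 F [ 0.5  1.4 -2.5] w 0.155
shift cm [ -1.95 -16.81 -36.56] turn x -16.46
```

Emit:
carry_out(offset=[[-0.4,-0.93,-3.36],[-0.4,-0.93,-3.36],[-0.4,-0.93,-3.36],[-0.4,-0.93,-3.36],[-0.4,-0.93,-3.36]], delta_rot=[[0,0,0],[0,0,0],[0,0,0],[0,0,0],[0,0,0]])

```text
time: 21.27
tool_pos: [0.4299, 0.029, 0.249]
tcp_rot: [-1.041, 1.308, 1.042]
wrist_force: [1.7, -0.4, -2.2]
width: 0.151
```

Emit:
carry_out(offset=[[0,-2.07,-3.3],[0,-2.07,-3.3],[0,-2.07,-3.3],[0,-2.07,-3.3],[0,-2.07,-3.3]], delta_rot=[[0,0,0],[0,0,0],[0,0,0],[0,0,0],[0,0,0]])

```text
time: 21.68
tool_pos: [0.4942, -0.1554, 0.2486]
tcp_rot: [-1.04, 1.309, 1.042]
wrist_force: [1.0, 0.8, -1.1]
width: 0.153
```

Emit:
carry_out(offset=[[0,-2.07,-3.3],[0,0,0],[0,0,0],[0,0,0],[0,0,0]], delta_rot=[[0,0,0],[-5.5,0,0],[-5.5,0,0],[-5.4,0,0],[0,0,0]])

```text
time: 22.1
tool_pos: [0.5068, -0.1906, 0.2481]
tcp_rot: [-1.252, 1.181, 1.257]
wrist_force: [-0.1, 0.1, -1.0]
width: 0.154
```

Emit:
carry_out(offset=[[1,0,0],[1,0,0],[0,0,0],[0,0,0],[0,0,0]], delta_rot=[[0,0,0],[0,0,0],[0,0,0],[0,0,0],[0,0,0]])

```text
time: 22.52
tool_pos: [0.5073, -0.1901, 0.2291]
tcp_rot: [-1.252, 1.181, 1.254]
wrist_force: [0.5, -0.8, -2.3]
width: 0.149
```

Run:
```python
from h import *
s,im,W,C=shot("wrist")
plan((.507,-.190,.140),93.5,s)
held(W,s)
for c in((.5545,-.1635),(.5575,-.2128),(.5602,-.2629),(.516,-.2405)):
    try: print(post(W,C,c,.152))
    except Exception: print('none',c)
```

```text
t 22.52 pos [ 0.5073 -0.1901  0.2291] jaw 93.43 tilt [-0.001  0.    -1.   ] q6 -2.04 F [ 0.5 -0.8 -2.3] w 0.149
shift cm [8.91 0.02 0.01] turn x -0.07
held axis tool y,z mm [ 0.  -2.2  0.3] world [ 0.5094 -0.1897  0.2291]
none (0.5545, -0.1635)
none (0.5575, -0.2128)
(array([ 0.5589, -0.2617]), 379)
(array([ 0.5154, -0.2394]), 436)
```

Emit:
carry_out(offset=[[1,0.2,0.15],[3,0,0],[2.5,0,0],[1.5,0,0],[0,0,0]], delta_rot=[[0,0,0],[0,0,0],[0,0,0],[0,0,0],[0,0,0]])

```text
time: 22.98
tool_pos: [0.5021, -0.1875, 0.1449]
tcp_rot: [-1.247, 1.183, 1.26]
wrist_force: [-1.0, 0.3, -1.9]
width: 0.155
```

Emit:
carry_out(offset=[[0,0,0],[0,0,0],[0,0,0],[0,0,0],[0,0,0]], delta_rot=[[0,0,0],[0,0,0],[0,0,0],[0,0,0],[0,0,0]])

```text
time: 23.4
tool_pos: [0.5063, -0.1894, 0.151]
tcp_rot: [-1.255, 1.179, 1.251]
wrist_force: [0.1, -0.3, -1.7]
width: 0.154
```

Run:
```python
from h import *
s,im,W,C=shot("wrist","w8.png")
plan((.505,-.1885,.1244),93.5,s)
held(W,s)
print(post(W,C,(.516,-.2405),.152))
```

```text
t 23.4 pos [ 0.5063 -0.1894  0.151 ] jaw 93.43 tilt [ 0.002 -0.001 -1.   ] q6 -2.03 F [ 0.1 -0.3 -1.7] w 0.154
shift cm [2.66 0.13 0.1 ] turn x -0.07
held axis tool y,z mm [ 0.  -2.2 -1.2] world [ 0.5085 -0.1905  0.151 ]
(array([ 0.5142, -0.2391]), 905)
```

View pics/w8.png

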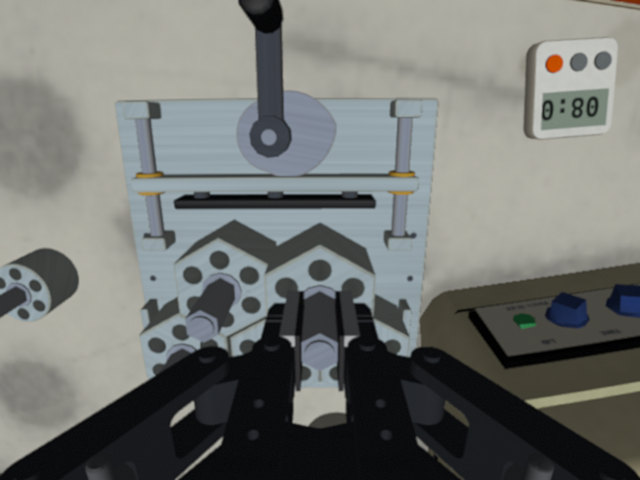

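w8: B is lined up left of C. I'll add 2 mm clearance to the left, then lower.

Emit:
carry_out(offset=[[0,0.15,0.2],[0.7,0,0],[0.7,0,0],[0.6,0,0],[0.4,0,0]], delta_rot=[[0,0,0],[0,0,0],[0,0,0],[0,0,0],[0,0,0]])

```text
time: 23.87
tool_pos: [0.5029, -0.1867, 0.1243]
tcp_rot: [-1.251, 1.181, 1.255]
wrist_force: [-12.5, 6.0, 45.4]
width: 0.153
```

Emit:
carry_out(offset=[[0.15,0,0],[0.15,0,0],[0,0,0],[0,0,0],[0,0,0]], delta_rot=[[0,0,0],[0,0,0],[0,0,0],[0,0,0],[0,0,0]])

```text
time: 24.28
tool_pos: [0.5042, -0.1872, 0.1244]
tcp_rot: [-1.254, 1.18, 1.253]
wrist_force: [-4.4, 2.1, 11.2]
width: 0.154
```

Emit:
carry_out(offset=[[-0.15,-0.2,0],[0,-0.2,0],[0,-0.2,0],[0,-0.2,0],[0,0,0]], delta_rot=[[0,0,0],[0,0,0],[0,0,0],[0,0,0],[0,0,0]])

```text
time: 24.7
tool_pos: [0.5117, -0.1871, 0.1244]
tcp_rot: [-1.254, 1.181, 1.254]
wrist_force: [-3.3, -1.1, 6.3]
width: 0.149
```

Emit:
carry_out(offset=[[0,-0.1,0],[0,-0.1,0],[0,0,0],[0,0,0],[0,0,0]], delta_rot=[[0,0,0],[0,0,0],[0,0,0],[0,0,0],[0,0,0]])

```text
time: 25.12
tool_pos: [0.5122, -0.1872, 0.1246]
tcp_rot: [-1.253, 1.183, 1.256]
wrist_force: [-8.4, -1.7, 9.9]
width: 0.149
```

Emit:
carry_out(offset=[[0,0,-0.1],[0,0,-0.1],[0,-0.05,-0.1],[0,-0.05,0],[0,0,0]], delta_rot=[[0,0,0],[0,0,0],[0,0,0],[0,0,0],[0,0,0]])

```text
time: 25.53
tool_pos: [0.5131, -0.1889, 0.1245]
tcp_rot: [-1.25, 1.182, 1.258]
wrist_force: [-9.3, 2.8, 12.3]
width: 0.15
```

Emit:
carry_out(offset=[[-0.1,0.15,0.05],[0,0.15,0.05],[0,0.1,0],[0,0,0],[0,0,0]], delta_rot=[[0,0,0],[0,0,0],[0,0,0],[0,0,0],[0,0,0]], fingers=-0.3)

```text
time: 25.95
tool_pos: [0.5109, -0.1887, 0.1247]
tcp_rot: [-1.253, 1.18, 1.253]
wrist_force: [0.5, -0.1, -0.4]
width: 0.349
```

Emit:
carry_out(offset=[[-2,0,0],[-3,0,0],[-4,0,0],[-4,0,0],[0,0,0]], delta_rot=[[0,0,0],[0,0,0],[0,0,0],[0,0,0],[0,0,0]])

```text
time: 26.37
tool_pos: [0.5158, -0.1907, 0.2649]
tcp_rot: [-1.265, 1.174, 1.239]
wrist_force: [1.7, -0.5, 1.6]
width: 0.352
```

Emit:
carry_out(offset=[[0,2,-1.5],[0,2,-1],[0,2,0],[0,0,0],[0,0,0]], delta_rot=[[0,0,0],[0,0,0],[0,0,0],[0,0,0],[0,0,0]])

```text
time: 26.78
tool_pos: [0.4522, -0.2175, 0.255]
tcp_rot: [-1.253, 1.18, 1.252]
wrist_force: [0.6, 0.1, 0.4]
width: 0.348
```

Run:
```python
from h import *
s,im,W,C=shot("wrist","w9.png");np.savez("w9.npz",W=W,im=im)
plan((.40,-.22,.25),93.5,s)
for c in((.5545,-.1635),(.5575,-.2128),(.5602,-.2629),(.516,-.2405),(.513,-.189)):
    try: print(post(W,C,c,.152),hexfit(W,C,c,.114,.027)[:2])
    except Exception: print('none',c)
z=W[...,2];m=((abs(z-.129)<.008)&(W[...,0]<.45)).astype(np.uint8);k,l,st,ce=cv2.connectedComponentsWithStats(m)
for i in range(1,k):
    if st[i,4]>50: print(ce[i].round(),st[i,4],np.median(W[l==i],0).round(4),im[l==i].mean(0))
```

```text
t 26.78 pos [ 0.4522 -0.2175  0.255 ] jaw 93.36 tilt [ 0.001 -0.    -1.   ] q6 -2.13 F [0.6 0.1 0.4] w 0.348
shift cm [0.5  5.23 0.06] turn x -0.14
none (0.5545, -0.1635)
(array([ 0.5559, -0.2111]), 278) (array([ 0.55530967, -0.21275837]), np.float64(-2.3630316765811252))
none (0.5602, -0.2629)
(array([ 0.5142, -0.2363]), 132) (array([ 0.51307212, -0.23901362]), np.float64(5.006173179019592))
(array([ 0.5119, -0.1915]), 168) (array([ 0.51070456, -0.19076209]), np.float64(-0.11393798170105658))
[319. 131.] 409 [ 0.3812 -0.2216  0.1276] [48.50122249 48.55745721 48.40586797]
```

View pics/w9.png

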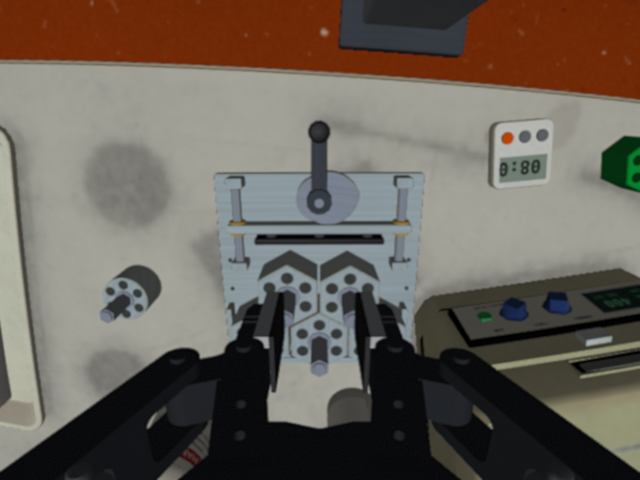

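w9: both front blocks are nested at (287,290) and (350,290), and the knob is at (319,131) with the pivot at (319,202). My view budget is used up, so I'm on numbers from here. First, the lever geometry.

Run:
```python
from h import *
s=read_state();C=cam("wrist",s);f=np.load("w9.npz");W=f['W'];im=f['im']
print('knob',ray([(319,131)],.129,C),ray([(319,131)],.1276,C))
for px in((319,202),(319,165)):
    u,v=px;print(px,W[v-3:v+4,u-3:u+4].reshape(-1,3)[:,2].round(4)[::8],ray([px],.100,C))
# dark knob/lever pixels by height
for v in range(118,215,6): print(v,[ (W[v,u].round(3).tolist() if np.isfinite(W[v,u,0]) else None) for u in (319,)], im[v,319])
```

```text
knob [[ 0.38178892 -0.22157825  0.129     ]] [[ 0.38182805 -0.22157595  0.1276    ]]
(319, 202) [0.101  0.1032 0.1023 0.1024 0.1024 0.1013 0.1011] [[ 0.43792751 -0.21823319  0.1       ]]
(319, 165) [0.0944 0.0958 0.0939 0.0941 0.0954 0.0941 0.0939] [[ 0.40839316 -0.21999337  0.1       ]]
118 [[0.372, -0.222, -0.003]] [142 141 133]
124 [[0.377, -0.222, 0.128]] [42 43 44]
130 [[0.381, -0.222, 0.128]] [56 55 56]
136 [[0.385, -0.221, 0.128]] [46 46 47]
142 [[0.389, -0.221, 0.126]] [26 27 31]
148 [[0.395, -0.221, 0.093]] [55 58 66]
154 [[0.4, -0.221, 0.095]] [56 60 67]
160 [[0.405, -0.22, 0.094]] [54 59 67]
166 [[0.409, -0.22, 0.094]] [54 58 66]
172 [[0.414, -0.22, 0.094]] [55 59 66]
178 [[0.419, -0.219, 0.094]] [54 58 66]
184 [[0.424, -0.219, 0.094]] [54 58 66]
190 [[0.428, -0.219, 0.099]] [44 47 53]
196 [[0.432, -0.219, 0.099]] [54 58 65]
202 [[0.437, -0.218, 0.102]] [119 126 141]
208 [[0.442, -0.218, 0.099]] [75 80 90]
214 [[0.447, -0.218, 0.1]] [ 93 100 112]
```

Emit:
carry_out(offset=[[0,3.52,0],[0,3.53,0],[4,0,0],[4,0,0],[2,0,0]], delta_rot=[[0,0,0],[0,0,0],[0,0,0],[0,0,0],[0,0,0]], fingers=-0.05, newtons=30)

```text
time: 27.25
tool_pos: [0.3808, -0.2203, 0.1517]
tcp_rot: [-1.251, 1.18, 1.256]
wrist_force: [-0.3, 0.3, -0.8]
width: 0.475
```

Emit:
carry_out(offset=[[0,0,0],[0,0,0],[0,0,0],[0,0,0],[0,0,0]], delta_rot=[[0,0,0],[0,0,0],[0,0,0],[0,0,0],[0,0,0]])

```text
time: 27.67
tool_pos: [0.3839, -0.2224, 0.1572]
tcp_rot: [-1.257, 1.179, 1.25]
wrist_force: [0.1, 1.0, 0.5]
width: 0.473
```

Run:
```python
from h import *
plan((.3818,-.2216,.104),93.5)
```

```text
t 27.67 pos [ 0.3839 -0.2224  0.1572] jaw 93.46 tilt [ 0.003 -0.002 -1.   ] q6 -2.21 F [0.1 1.  0.5] w 0.473
shift cm [5.32 0.22 0.1 ] turn x -0.04
```

Emit:
carry_out(offset=[[1.5,0.2,0.1],[2,0,0],[1.3,0,0],[0.4,0,0],[0,0,0]], delta_rot=[[0,0,0],[0,0,0],[0,0,0],[0,0,0],[0,0,0]])

```text
time: 28.08
tool_pos: [0.3799, -0.2205, 0.1029]
tcp_rot: [-1.253, 1.18, 1.254]
wrist_force: [-0.4, 0.0, 0.3]
width: 0.474
```

Emit:
carry_out(offset=[[0,0,0],[0,0,0],[0,0,0],[0,0,0],[0,0,0]], delta_rot=[[0,0,0],[0,0,0],[0,0,0],[0,0,0],[0,0,0]], fingers=-1)

```text
time: 28.5
tool_pos: [0.3811, -0.2215, 0.1046]
tcp_rot: [-1.256, 1.18, 1.251]
wrist_force: [-0.5, -1.3, 5.1]
width: 0.17
```

Emit:
carry_out(offset=[[0,0,0],[0,0,0],[0,0,0],[0,0,0],[0,0,0]], delta_rot=[[0,0,0],[0,0,0],[0,0,0],[0,0,0],[0,0,0]])

```text
time: 28.92
tool_pos: [0.3811, -0.2214, 0.1045]
tcp_rot: [-1.256, 1.18, 1.251]
wrist_force: [-0.7, -0.3, 7.2]
width: 0.176
```

Run:
```python
from h import *
s=read_state();plan((.4348,-.1622,.104),93.5,s)
R=Ro.from_rotvec(s['tcp_rot']).as_matrix()
P=np.array([.438,-.2182]);k=s['tool_pos'][:2];d=k-P;print(d,np.linalg.norm(d))
a0=np.degrees(np.arctan2(d[1],d[0]))%360;print(a0)
prev=k
for i,a in enumerate(np.linspace(a0,93.3,16)[1:]):
    p=P+.056*np.array([np.cos(np.radians(a)),np.sin(np.radians(a))]);q=np.r_[p-prev,0]@R*100;prev=p;print(q[1:].round(2),end=' ')
```

```text
t 28.92 pos [ 0.3811 -0.2214  0.1045] jaw 93.44 tilt [ 0.002 -0.002 -1.   ] q6 -2.21 F [-0.7 -0.3  7.2] w 0.176
shift cm [ 0.05 -5.71  5.59] turn x -0.06
[-0.05686616 -0.00323616] 0.056958167175694546
183.25709963354336
[-0.13  0.58] [-0.09  0.58] [-0.15  0.57] [-0.21  0.55] [-0.27  0.52] [-0.32  0.49] [-0.37  0.45] [-0.42  0.41] [-0.46  0.37] [-0.49  0.32] [-0.52  0.26] [-0.55  0.21] [-0.57  0.15] [-0.58  0.09] [-0.59  0.03]
```

Emit:
carry_out(offset=[[0,-0.05,0.58],[0,-0.09,0.58],[0,-0.15,0.57],[0,-0.21,0.55],[0,-0.27,0.52]], delta_rot=[[0,0,0],[0,0,0],[0,0,0],[0,0,0],[0,0,0]])

```text
time: 29.33
tool_pos: [0.3857, -0.1939, 0.1043]
tcp_rot: [-1.256, 1.183, 1.252]
wrist_force: [-7.4, -6.1, 7.5]
width: 0.174
```

Emit:
carry_out(offset=[[0,-0.32,0.49],[0,-0.37,0.45],[0,-0.42,0.41],[0,-0.46,0.37],[0,-0.49,0.32]], delta_rot=[[0,0,0],[0,0,0],[0,0,0],[0,0,0],[0,0,0]])

```text
time: 29.75
tool_pos: [0.4055, -0.1723, 0.1041]
tcp_rot: [-1.256, 1.183, 1.252]
wrist_force: [-2.2, -7.4, 2.9]
width: 0.173
```

Emit:
carry_out(offset=[[0,-0.52,0.26],[0,-0.55,0.21],[0,-0.57,0.15],[0,-0.58,0.09],[0,-0.59,0.03]], delta_rot=[[0,0,0],[0,0,0],[0,0,0],[0,0,0],[0,0,0]])

```text
time: 30.17
tool_pos: [0.4324, -0.1629, 0.1039]
tcp_rot: [-1.255, 1.183, 1.254]
wrist_force: [-8.7, -5.7, 7.4]
width: 0.174
```

Emit:
carry_out(offset=[[0,-0.1,0],[0,-0.1,0],[0,0,0],[0,0,0],[0,0,0]], delta_rot=[[0,0,0],[0,0,0],[0,0,0],[0,0,0],[0,0,0]])

```text
time: 30.58
tool_pos: [0.4344, -0.1627, 0.1039]
tcp_rot: [-1.254, 1.183, 1.254]
wrist_force: [-4.8, -4.9, 6.6]
width: 0.173
```

Emit:
carry_out(offset=[[0,-0.15,-0.05],[0,-0.15,0],[0,-0.1,0],[0,0,0],[0,0,0]], delta_rot=[[0,0,0],[0,0,0],[0,0,0],[0,0,0],[0,0,0]])

```text
time: 31.0
tool_pos: [0.438, -0.1624, 0.1039]
tcp_rot: [-1.253, 1.183, 1.255]
wrist_force: [-5.7, -1.9, 8.2]
width: 0.173
```

Emit:
carry_out(offset=[[0,-0.15,0],[0,-0.15,0],[0,0,0],[0,0,0],[0,0,0]], delta_rot=[[0,0,0],[0,0,0],[0,0,0],[0,0,0],[0,0,0]])

```text
time: 31.42
tool_pos: [0.4382, -0.1623, 0.1037]
tcp_rot: [-1.251, 1.187, 1.26]
wrist_force: [-15.2, -4.4, 14.4]
width: 0.173
```

Emit:
carry_out(offset=[[0,0.2,0],[0,0.25,0],[0,0,0],[0,0,0],[0,0,0]], delta_rot=[[0,0,0],[0,0,0],[0,0,0],[0,0,0],[0,0,0]])

```text
time: 31.83
tool_pos: [0.4378, -0.1624, 0.1039]
tcp_rot: [-1.255, 1.181, 1.253]
wrist_force: [-3.4, -2.7, 5.0]
width: 0.177
```

Emit:
carry_out(offset=[[0,0,0],[0,0,0],[0,0,0],[0,0,0],[0,0,0]], delta_rot=[[0,0,0],[0,0,0],[0,0,0],[0,0,0],[0,0,0]], fingers=-0.2)

```text
time: 32.25
tool_pos: [0.4374, -0.1615, 0.1027]
tcp_rot: [-1.253, 1.18, 1.254]
wrist_force: [0.1, 0.3, 0.2]
width: 0.4
```

Emit:
carry_out(offset=[[-2,0,0],[-4,0,0],[-4,0,0],[-4,0,0],[-2,0,0]], delta_rot=[[0,0,0],[0,0,0],[0,0,0],[0,0,0],[0,0,0]])

```text
time: 32.67
tool_pos: [0.4396, -0.1624, 0.2686]
tcp_rot: [-1.259, 1.177, 1.247]
wrist_force: [-0.3, -1.0, 1.1]
width: 0.404
```

Emit:
carry_out(offset=[[0,0,0],[0,0,0],[0,0,0],[0,0,0],[0,0,0]], delta_rot=[[0,0,0],[0,0,0],[0,0,0],[0,0,0],[0,0,0]])

```text
time: 33.08
tool_pos: [0.4364, -0.1612, 0.2609]
tcp_rot: [-1.25, 1.182, 1.257]
wrist_force: [0.0, 0.2, -1.5]
width: 0.394
```

Run:
```python
from h import *
s,im,W,C=shot("wrist","w10.png")
plan((.438,-.162,.26),93.5,s)
q=[]
for c in((.5536,-.1633),(.5568,-.2124),(.5602,-.2629),(.516,-.2405),(.513,-.1895)):
    try: p=post(W,C,c,.152);q.append(p[0]);print(p,hexfit(W,C,c,.114,.027)[:2])
    except Exception: print('none',c)
z=W[...,2];m=((abs(z-.129)<.006)&(W[...,0]<.46)).astype(np.uint8);k,l,st,ce=cv2.connectedComponentsWithStats(m)
for i in range(1,k):
    if st[i,4]>50: print('knob',ce[i].round(),st[i,4],np.median(W[l==i],0).round(4))
for y in(-.215,-.2): # bar profile along x
    m=(abs(W[...,1]-y)<.003)&(z>.085)&(z<.098)&(W[...,0]>.42)&(W[...,0]<.5);print('bar x',y,np.percentile(W[m][:,0],[2,50,98]).round(4),m.sum())
st,ti,Wt,Ct=shot("top")
for n,c in dict(green=(.3955,.107),).items(): print(n,hexfit(Wt,Ct,c,.04)[0])
print('round',hexfit(Wt,Ct,(.569,-.42),.04)[0])
```

```text
t 33.08 pos [ 0.4364 -0.1612  0.2609] jaw 93.44 tilt [-0.004  0.002 -1.   ] q6 -2.04 F [ 0.   0.2 -1.5] w 0.394
shift cm [ 0.09 -0.15 -0.09] turn x -0.06
(array([ 0.5524, -0.1607]), 245) (array([ 0.55173397, -0.16304097]), np.float64(-20.21322389353302))
none (0.5568, -0.2124)
none (0.5602, -0.2629)
(array([ 0.5143, -0.239 ]), 275) (array([ 0.51352798, -0.2411598 ]), np.float64(4.2252690088100415))
(array([ 0.5114, -0.1839]), 114) (array([ 0.50925152, -0.18664763]), np.float64(15.985553406742328))
knob [317. 224.] 324 [ 0.433  -0.1623  0.1277]
bar x -0.215 [0.421  0.4616 0.4857] 362
bar x -0.2 [0.4288 0.4558 0.4935] 411
green [0.39571675 0.10876456]
round [ 0.56935973 -0.42153569]
```

Emit:
carry_out(offset=[[-0.5,-3,-2.1],[-0.5,-3,-2.1],[0,-3,-2.1],[0,0,0],[0,0,0]], delta_rot=[[0,0,0],[0,0,0],[0,0,0],[0,0,0],[0,0,0]])

```text
time: 33.6
tool_pos: [0.5317, -0.2198, 0.271]
tcp_rot: [-1.25, 1.182, 1.256]
wrist_force: [-1.0, -1.0, 0.0]
width: 0.399
```

Emit:
carry_out(offset=[[0,0,0],[0,0,0],[0,0,0],[0,0,0],[0,0,0]], delta_rot=[[0,0,0],[0,0,0],[0,0,0],[0,0,0],[0,0,0]])

```text
time: 34.02
tool_pos: [0.5307, -0.2189, 0.2736]
tcp_rot: [-1.254, 1.18, 1.253]
wrist_force: [0.9, 0.4, 0.1]
width: 0.402
```

Run:
```python
from h import *
s,im,W,C=shot("wrist","w11.png");plan((.438,-.162,.13),93.5,s)
q=[]
for c in((.5536,-.1633),(.5568,-.2124),(.5602,-.2629),(.516,-.2405),(.513,-.1895)):
    try: p=post(W,C,c,.152);h=hexfit(W,C,c,.114,.027);q.append(h[0]);print(p,h[0].round(4),h[1].round(1))
    except Exception: print('none',c)
q=np.array(q);print(np.linalg.norm(q[:,None]-q,axis=2).round(4))
z=W[...,2]
k=post(W,C,(.434,-.162),.129,.015);print('knob',k)
# pivot: cap points above lever top
m=(z>.098)&(z<.106)&(np.hypot(W[...,0]-.438,W[...,1]+.218)<.015);print('pivot cap',W[m].mean(0).round(4),m.sum())
# lever bar: dark points z~.095 -> direction
m=(abs(z-.094)<.003)&(np.hypot(W[...,0]-.438,W[...,1]+.218)<.06)&(im.max(2)<85);P=W[m][:,:2]
v=cv2.fitLine(P.astype(np.float32),cv2.DIST_HUBER,0,.001,.01).ravel();print('lever dir',np.degrees(np.arctan2(v[1],v[0]))%180,m.sum(),v[2:])
# bar direction for reference: points z>.085 between x .45 and .48, front row absent
v,u=np.nonzero(m);print(u.min(),u.max(),v.min(),v.max())
d=(q[2]-q[0]);print('row yaw',np.degrees(np.arctan2(d[0],-d[1])))
```

```text
t 34.02 pos [ 0.5307 -0.2189  0.2736] jaw 93.45 tilt [ 0.001 -0.    -1.   ] q6 -2.07 F [0.9 0.4 0.1] w 0.402
shift cm [14.36  8.92  6.24] turn x -0.05
(array([ 0.5547, -0.162 ]), 302) [ 0.5531 -0.1639] 1.7
(array([ 0.5575, -0.2112]), 305) [ 0.5561 -0.2123] 5.2
(array([ 0.5599, -0.2622]), 298) [ 0.5597 -0.2624] 3.2
(array([ 0.5162, -0.2398]), 323) [ 0.5162 -0.2402] 3.7
(array([ 0.5136, -0.1886]), 330) [ 0.5136 -0.1897] 3.7
[[0.     0.0485 0.0987 0.0847 0.0471]
 [0.0485 0.     0.0502 0.0487 0.0481]
 [0.0987 0.0502 0.     0.0489 0.0861]
 [0.0847 0.0487 0.0489 0.     0.0506]
 [0.0471 0.0481 0.0861 0.0506 0.    ]]
knob (array([ 0.4344, -0.1636]), 362)
pivot cap [ 0.4375 -0.2186  0.0998] 502
lever dir 138.53705 1236 [ 0.45440486 -0.20021474]
280 389 94 175
row yaw 3.83222961199271
```

```bash
python3 -c "
from workcell import *
print(finish_job(),read_state()['time'])"
```

```text
the job is handed in; nothing more can be done
the job is handed in; nothing more can be done
```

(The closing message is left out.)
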